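Lift a boiled egg out of the egg cooker with tongs and hold it over the bowl

TASK

The eggs are done: open the egg cooker's lid until it stands open by itself and leave it so, then pick up the tongs and with them lift the front egg (the one farthest from the lid's hinge) out of the cooker. Carry it to the small bowl and finish while still holding it in the tongs, at rest, over the middle of the bowl and clear above its rim, so that it can drip. The eggs are hot and must not crack: touch them only with the tongs, squeeze gently, and do not disturb the other two eggs, the salt shaker, the mug or the bowl.

Things in the scene. Friction and masses are not known exactly. Their poses are not given: they have to be found in the camera images.
- cooker: egg cooker, fixed: a round white bowl 172 mm across, rim 75 mm high, under a pink dome lid (131 mm high, plus knob). Origin: centre of its underside; x points from its front to the lid's hinge at the back, z up. In it lies an aluminium tray (top 65 mm high) with three wire rings that seat the eggs: one in front (x -34, y 0 mm), two at the back (x +23, y +36 and -36 mm)
- cooker_knob (a point): middle of the round knob on the lid, 26 mm across and 21 mm high (131 to 152 mm above the worktop while the lid is shut); it moves with the lid. z is the knob's axis; x points to the hinge while the lid is shut
- cooker_hinge (a point): the lid's hinge at the back of the cooker, 83 mm behind its centre, 75.5 mm high; its y axis is the hinge line. Shut, the knob's middle lies 86 mm in front of the hinge and 66 mm above it; it moves round the hinge, up and back
- cooker_lid (a joint): opening of the lid in rad: 0 shut, up to 1.48. The lid (0.12 kg) falls shut if let go below about 0.8; above that the stiff hinge keeps it where it is
- egg: the front egg, brown, 44 mm thick, 57 mm tall, 0.05 to 0.07 kg, loose, standing in the front ring with the blunt end down. Origin: its lower end, 64 mm above the worktop at the start; z towards the pointed end. The shell bears about 20 N from each head of the tongs
- egg_middle (a point): the front egg's thickest part, 24 mm above its lower end, 88 mm above the worktop at the start
- egg_back_l: the back egg on the cooker's +y side, same size, loose; stays in its ring. Origin: its lower end
- egg_back_r: the back egg on the cooker's -y side, same size, loose; stays in its ring. Origin: its lower end
- tongs: sprung-open kitchen tongs, 280 mm long, 0.12 kg, lying on their side: two steel arms, 18 mm high, that swing in the horizontal plane about an upright pin at the rear (x = -120 mm), black rubber grips in the middle, black cupped heads in front. Origin: on the worktop, midway between the grips; x points to the heads, z up. Upright for use as they lie: carried level, they close sideways
- tongs_grip (a point): midway between the two grips, 14 mm above the worktop, at the arms' mid height; axes as the tongs. The grips reach from x = -50 to +35 mm and from 4 to 25 mm above the worktop; open, they measure 59 mm over their outer faces here; with the egg in the heads about 39 mm, quite shut about 20 mm. Pressing the grips closes the heads about twice as far
- tongs_mouth (a point): midway between the two heads, where the egg belongs: 112 mm in front of tongs_grip, same height and axes. The heads reach 18 mm before and behind it, stand 14 mm above and below it and, open, are 94 mm wide over all with 71 mm free between them
- tongs_left_grip (a point): on the outer face of the left (+y) grip, beside tongs_grip at the same height; it swings with its arm (the other arm swings alike). The spring pushes each grip outward with 5 N when open and 7 N at the egg's width: a lighter or position-limited grip carries the tongs open, one of 15 to 30 N closes them on the egg
- bowl: small white bowl, 120 mm across the rim, 51 mm high, loose, empty. Origin: centre of its underside
- salt: salt shaker, 44 mm across, 90 mm high, loose, a bystander. Origin: centre of its underside
- mug: black mug, 84 mm across without its handle, 80 mm high, loose, a bystander. Origin: centre of its underside

How it is judged (in metres and radians):
On the way, in this order (a step that is already met when the one before it is completed fails the run):
1. the lid stands open at 0.8 rad or more, with the fingers off the cooker (value of joint cooker_lid above 0.8 rad and contact force between the fingers and cooker below 0.1 N), for 0.3 s.
2. the front egg is lifted out of the cooker, its lower end 15 mm above the rim, between the heads of the tongs (height (world z) of egg_middle above 0.114 m and contact force between tongs and egg above 0.5 N and contact force between the fingers and egg below 0.1 N and distance between egg_middle and tongs_mouth below 0.035 m), for 0.3 s.
At the end, for the whole second after the job is handed in: Fingers hold the tongs, the heads hold the front egg, at rest within 45 mm of the bowl's axis, its lower end 10 mm or more above the rim; egg and tongs off the bowl, which stands on the worktop, fingers off the egg; lid 0.75 rad or more open; back eggs within 20 mm of where they stood (height (world z) of egg_middle above 0.085 m and horizontal distance between egg_middle and bowl below 0.045 m and distance between egg_middle and tongs_mouth below 0.035 m and linear speed of egg below 0.03 m/s and contact force between tongs and egg above 0.5 N and contact force between the fingers and tongs above 2 N and contact force between the fingers and egg below 0.1 N and contact force between bowl and egg below 0.05 N and contact force between bowl and tongs below 0.05 N and value of joint cooker_lid above 0.75 rad and height (world z) of bowl below 0.01 m and distance of each of egg_back_l, egg_back_r from where it was at the start of the episode below 0.02 m); the arm keeps its last pose, push and grip.
It fails at once if the gripper touches the front egg (contact force between any of the fingers, the arm and egg above 0.5 N).
It fails at once if the front egg is cracked: more than 40 N in all between it and the tongs (contact force between tongs and egg above 40 N).
It fails at once if a back egg is moved by more than 25 mm (distance of any of egg_back_l, egg_back_r from where it was at the start of the episode above 0.025 m).
It fails at once if a back egg is touched by the gripper (contact force between any of the fingers, the arm and egg_back_l above 0.5 N or contact force between any of the fingers, the arm and egg_back_r above 0.5 N).
It fails at once if the salt shaker, the mug or the bowl is moved by more than 30 mm (distance of any of salt, mug, bowl from where it was at the start of the episode above 0.03 m).
It also fails if it takes over 54 s, if anything falls off the work surface, if the arm or the gripper's body presses on something with over 40 N, if the wrist force passes 120 N, or if a joint passes its speed limit or range.

ROBOT

A 7-joint arm with a two-finger parallel gripper is mounted at the origin on a cart in front of the work surface, level with it; the furniture and walls round the work are solid. World frame = base frame: x ahead of the robot, y to its left, z up, the work surface at z = 0. Lengths are in m, angles in degrees, forces in N, time in s.
With the tool pointing down it reaches from about 0.425 to 0.875 m from the base axis. Payload 4.7 kg.
Tool frame: the origin (TCP) lies between the finger pads; the fingertips stand 17 mm ahead of it and the grasp point (between the pads) lies 2 mm behind it; z points along the fingers, y is the line along which they close (so a half turn about z gives the same grasp; the last joint's range is limited). The gripper opens to 87 mm and grips with 3 to 60 N. Pads are 19 mm wide; open, the fingers measure 117 mm over their backs; the gripper's body (75 mm by 190 mm) begins 51 mm behind the grasp point.
Start: joints at [77.985, 18.392, -4.016, 83.108, 1.295, 78.541, -3.26], TCP at [0.144, -0.634, 0.24] pointing down, gripper open.
Joint ranges: [-163.93, 163.93], [-17.29, 119.83], [-79.2, 71.16], [3.27, 140.29], [-89.18, 269.18], [5.43, 117.66], [-154.24, 154.24]. Speed limits (degrees/s): [147.25, 147.25, 180, 180, 180, 180, 180].

INTERFACE

Orientations are given as [roll, pitch, yaw] about the fixed x, y, z axes, in that order (R = Rz(yaw) Ry(pitch) Rx(roll)).
In Python, from cell import env, cams gives the robot as it stands.
- The arm moves only by the shell command python3 -m pendant 'ROWS' [FORCE]. ROWS is JSON, a list of rows, each an object of numbers: "tx", "ty", "tz": the shift along the tool's x, y, z each as a share of 0.05 m, from -1 to 1; "spin": the turn about the tool's z as a share of 4 degrees, from -1 to 1; "claw": the closure, from 0 (fully open) to 1 (shut). A call has 1 to 10 rows; each row shifts and turns the commanded pose from where the row before left it, along the tool's axes as they then stand; what a row does not reach is not made up. A row lasts 1/8 s, in which the tool goes at most 62.5 mm and 10.7 degrees, less where a joint would pass 70% of its speed; a pose out of reach is approached as far as the arm can. A call with a number of a shift or a turn outside -1 to 1 is refused whole. A call with a gripper value outside its range is refused whole. The fingers move at their own pace and stop on an object; FORCE is the grip in N (left out, the last holds). Time passes only in rows, so rows that do not move let the fingers close. It gives the time, the measured TCP pose, the force, the opening and the grip force at its end, in the units of the state.
- env.get_obs(): the state, without advancing time (a new reading comes with each control period).
- cams.read_camera(name): name is "scene" or "top" or "wrist"; returns the picture (400x640x3 uint8, red, green, blue); there is no depth.
- cams.camera_info(name): a dict with "fx", "fy", "cx", "cy" (pixels), "rvec" (rotation vector, rad) and "tvec" (3), from world to camera coordinates, as OpenCV has them. Camera axes: x right, y down, z forward; pixel columns grow to the right and rows downward; lengths in m; the calibration is good to about 2 mm. The wrist camera is an equidistant fisheye: a pixel r from the principal point sees the ray r / f radians off the axis. A picture is of the moment at which its call begins: read the wrist's pose just before it. camera_info takes no time and is no camera call; for the wrist camera it gives the pose at the moment of the call.
- env.sign_off(): hands the job in; it is judged then, once.
The state is a dict: "time_s": time; "qpos": joint angles; "joint_velocities": joint speeds; "effort": joint torques, N m; "tool_pos": TCP position; "tool_rot": TCP orientation; "force": force on the tool from outside, world axes, zero at the start; "wrist_torque": the same for the moment, N m; "grip_width": finger opening in m; "grasp_force": force on a finger pad.
Only numpy, scipy, OpenCV 4.12 (cv2) and the standard library are available. Lean on these libraries where they do the work, as an engineer would, in place of code of your own. Each camera call takes 0.05 s, during which the arm holds its last target. There are 200 camera calls.

## Working session

There is one attempt and no reset: what is moved stays moved. The work goes in short steps, Python scripts to look and compute and a shell command to move; the robot and the scene stay as the last step left them, time stands still between calls to the robot, and variables do not carry over. Pictures are saved under pics/ and viewed, at most 10 in all, crops included, and the job is handed in when it is done.

```bash
ls; mkdir -p pics; python3 - <<'E'
from cell import env,cams
import cv2
o=env.get_obs();print({k:o[k] for k in('time_s','tool_pos','tool_rot','grip_width','qpos')})
for n in('scene','top'):
    im=cams.read_camera(n);cv2.imwrite(f'pics/{n}0.png',im[:,:,::-1]);print(n,cams.camera_info(n))
E
```

```text
pics
{'time_s': 0.0, 'tool_pos': array([ 0.1441555 , -0.63329171,  0.23849972]), 'tool_rot': array([-1.79895401e+02,  5.45928915e-03,  1.28297262e+01]), 'grip_width': 0.08708060227736625, 'qpos': array([77.98165675, 18.43619277, -4.01762242, 83.17427786,  1.29543688,
       78.53940199, -3.26042909])}
scene {'fx': 511.26447926155566, 'fy': 511.26447926155566, 'cx': 313.2688054833144, 'cy': 199.84937234659392, 'rvec': array([ 0.64940651, -2.70713939,  1.04599933]), 'tvec': array([0.47944021, 0.28794203, 1.28925911])}
top {'fx': 423.7083520351421, 'fy': 423.7083520351421, 'cx': 321.2793465748117, 'cy': 192.51592824177152, 'rvec': array([ 2.15959881, -2.22117976,  0.05892057]), 'tvec': array([-0.03587452,  0.54955205,  1.35484941])}
```

View pics/scene0.png

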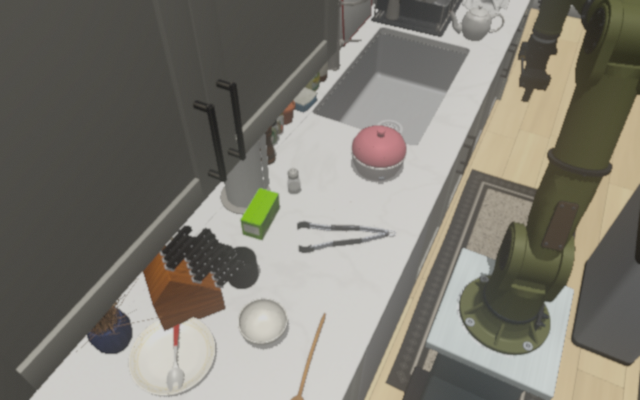

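View pics/top0.png

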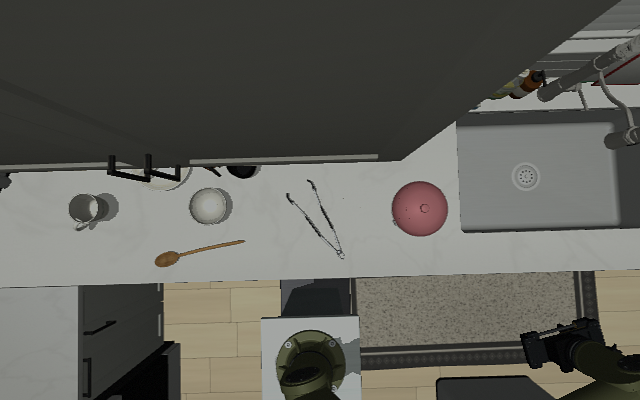

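The scene camera shows the cooker (pink, ~379,147), tongs (pin ~392,233, heads ~303,227 and 305,248), bowl (263,322) and salt (293,180). The top camera shows the lid (420,208), knob (424,209), tongs pin (341,256), heads (289,197) and (310,183), bowl (209,206) and mug (85,208).

```bash
python3 - <<'E'
import cv2,numpy as np
t=cv2.imread('pics/top0.png');s=cv2.imread('pics/scene0.png')
a=cv2.resize(t[165:275,270:460],None,fx=4,fy=4,interpolation=cv2.INTER_CUBIC)[:, :760]
b=cv2.resize(s[110:260,290:440],None,fx=4,fy=4,interpolation=cv2.INTER_CUBIC)
cv2.imwrite('pics/tc.png',a);cv2.imwrite('pics/sc.png',b)
E
cat > h.py <<'E'
import cv2,numpy as np
from cell import env,cams
def ray(n,u,v,info=None):
    i=info or cams.camera_info(n);R=cv2.Rodrigues(np.array(i['rvec'],float))[0]
    x=np.array([(u-i['cx'])/i['fx'],(v-i['cy'])/i['fy']])
    if n=='wrist':
        r=np.linalg.norm(x);d=np.r_[x*np.sin(r)/max(r,1e-9),np.cos(r)]
    else: d=np.r_[x,1]
    return -R.T@np.array(i['tvec']),R.T@d
def at(n,u,v,z,info=None):
    o,d=ray(n,u,v,info);return (o+d*(z-o[2])/d[2])[:2].round(4)
def proj(n,p,info=None):
    i=info or cams.camera_info(n);R=cv2.Rodrigues(np.array(i['rvec'],float))[0]
    c=R@np.array(p)+np.array(i['tvec'])
    if n=='wrist':
        r=np.linalg.norm(c[:2]);q=c[:2]/max(r,1e-9)*np.arctan2(r,c[2])
    else: q=c[:2]/c[2]
    return np.array([i['fx']*q[0]+i['cx'],i['fy']*q[1]+i['cy']]).round(1)
E
python3 - <<'E'
from h import *
print('knob',at('top',424,209,.152),at('scene',380,130,.15))
print('lid',at('top',420,208,.08))
print('pin',at('top',341,256,.02),at('scene',391,233,.02))
print('heads',at('top',289,197,.014),at('top',310,183,.014),at('scene',303,226,.014),at('scene',305,248,.014))
print('bowl',at('top',209,206,.051),at('scene',264,317,.051),'mug',at('top',83,208,.08),'salt',at('scene',293,188,.0))
E
```

```text
knob [ 0.4842 -0.3484] [ 0.4917 -0.3518]
lid [ 0.4884 -0.3534]
pin [ 0.3431 -0.1086] [ 0.3433 -0.0998]
heads [0.5368 0.0536] [ 0.5804 -0.0156] [ 0.5781 -0.0142] [0.5368 0.0526]
bowl [0.5138 0.3032] [0.5158 0.3042] mug [0.5176 0.6843] salt [ 0.682  -0.1447]
```

View pics/tc.png

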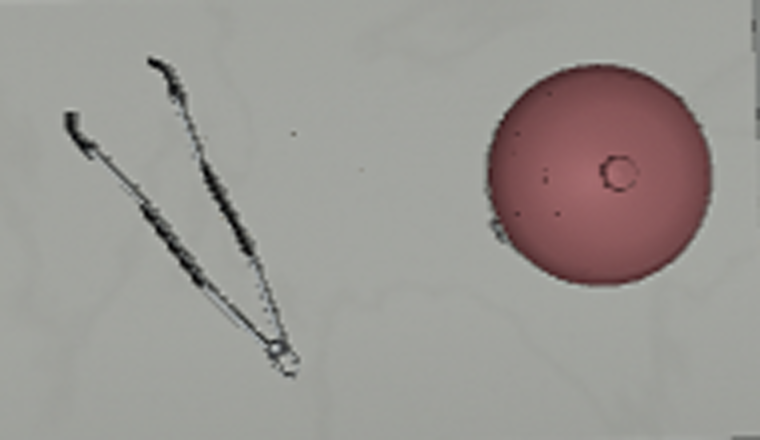

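View pics/sc.png

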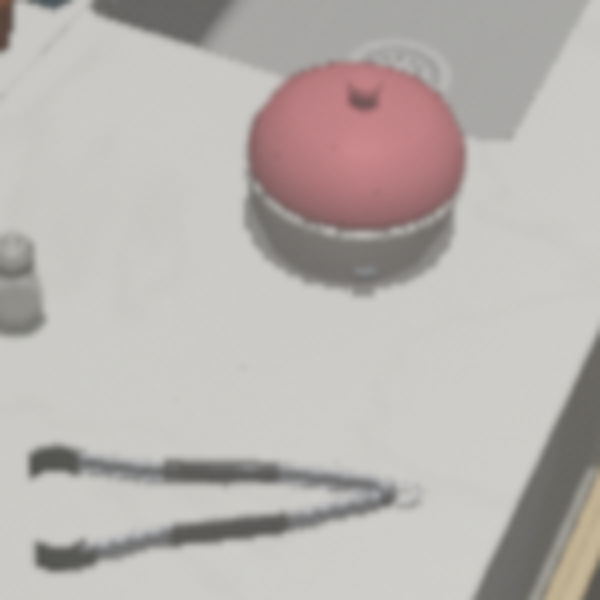

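```bash
cat >> h.py <<'E'
def go(x,y,z,yaw=None):
    """print needed shifts in tool axes (shares) from the measured pose"""
    from scipy.spatial.transform import Rotation as Ro
    o=env.get_obs();R=Ro.from_euler('xyz',o['tool_rot'],degrees=True).as_matrix()
    d=R.T@(np.array([x,y,z])-o['tool_pos'])/.05
    dy=0 if yaw is None else (yaw-o['tool_rot'][2]+180)%360-180
    print('t',o['time_s'],'pos',o['tool_pos'].round(4),'rot',o['tool_rot'].round(2),'q',np.round(o['qpos'],0),'w',round(o['grip_width'],4),'F',np.round(o['force'],1),'g',round(o['grasp_force'],1))
    print('total shares tx,ty,tz',d.round(3),'spin shares (down tool: -dyaw/4)',round(-dy/4,2))
E
python3 - <<'E'
from h import *
print(at('top',394.5,222.5,.075),at('scene',381,177,.02),at('scene',381,177,.04))
print(at('top',420,208.75,.08),at('top',424.75,208.3,.152))
go(.42,-.36,.36)
E
```

```text
[ 0.4461 -0.2743] [ 0.4514 -0.2938] [ 0.4457 -0.2744]
[ 0.4861 -0.3533] [ 0.4861 -0.3507]
t 0.1 pos [ 0.1441 -0.6334  0.2386] rot [-1.799e+02  1.000e-02  1.282e+01] q [78. 18. -4. 83.  1. 79. -3.] w 0.0869 F [-0.6  0.9  0.6] g 0.0
total shares tx,ty,tz [ 6.593 -4.11  -2.423] spin shares (down tool: -dyaw/4) 0.0
```

```bash
python3 -m pendant '[{"tx":0.82,"ty":-0.51,"tz":-0.3},{"tx":0.82,"ty":-0.51,"tz":-0.3},{"tx":0.82,"ty":-0.51,"tz":-0.3},{"tx":0.82,"ty":-0.51,"tz":-0.3},{"tx":0.82,"ty":-0.51,"tz":-0.3},{"tx":0.82,"ty":-0.51,"tz":-0.3},{"tx":0.82,"ty":-0.51,"tz":-0.3},{"tx":0.82,"ty":-0.51,"tz":-0.3},{"tx":0}]'
python3 - <<'E'
from h import *
i=cams.camera_info('wrist');im=cams.read_camera('wrist');cv2.imwrite('pics/w1.png',im[:,:,::-1])
go(.486,-.351,.2);print(i)
print(proj('wrist',(.486,-.351,.152),i),proj('wrist',(.486,-.353,.075),i),proj('wrist',(.446,-.274,.075),i))
E
```

```text
t 0.15 pos [ 0.1441 -0.6334  0.2387] rot [-1.7991e+02  1.0000e-02  1.2820e+01] q [78. 18. -4. 83.  1. 79. -3.] w 0.0873 F [-0.2  0.6 -0.4] g 0.0
total shares tx,ty,tz [ 7.921 -3.988  0.779] spin shares (down tool: -dyaw/4) 0.0
{'fx': 309.70691628693146, 'fy': 309.70691628693146, 'cx': 321.29079663735826, 'cy': 201.75034926854428, 'rvec': array([-2.27585316,  1.81587107,  0.26093869]), 'tvec': array([-0.648579  , -0.0327371 ,  0.39203679])}
[ 136.5 -142.3] [ 164.6 -109.9] [107.5 -78.8]invalid input at $[0]: expected keys tx, ty, tz, spin, claw
```

View pics/w1.png

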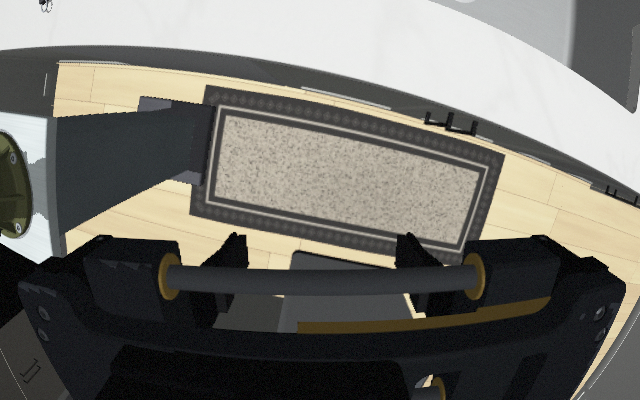

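The move was refused because every row needs all the keys, so this picture shows only the floor and fingers.

```bash
python3 -m pendant '[{"tx":0.82,"ty":-0.51,"tz":-0.3,"spin":0,"claw":0},{"tx":0.82,"ty":-0.51,"tz":-0.3,"spin":0,"claw":0},{"tx":0.82,"ty":-0.51,"tz":-0.3,"spin":0,"claw":0},{"tx":0.82,"ty":-0.51,"tz":-0.3,"spin":0,"claw":0},{"tx":0.82,"ty":-0.51,"tz":-0.3,"spin":0,"claw":0},{"tx":0.82,"ty":-0.51,"tz":-0.3,"spin":0,"claw":0},{"tx":0.82,"ty":-0.51,"tz":-0.3,"spin":0,"claw":0},{"tx":0.82,"ty":-0.51,"tz":-0.3,"spin":0,"claw":0},{"tx":0,"ty":0,"tz":0,"spin":0,"claw":0}]'
python3 - <<'E'
from h import *
i=cams.camera_info('wrist');im=cams.read_camera('wrist');cv2.imwrite('pics/w2.png',im[:,:,::-1])
go(.486,-.351,.2)
print(proj('wrist',(.486,-.351,.152),i),proj('wrist',(.486,-.353,.075),i),proj('wrist',(.446,-.274,.075),i))
E
```

```text
time_s: 1.27
tool_pos: [0.4228, -0.3579, 0.3609]
tool_rot: [180.0, -0.2, 13.3]
force: [0.2, 0.2, -0.3]
grip_width: 0.0865
grasp_force: 0.0
t 1.325 pos [ 0.4204 -0.3604  0.36  ] rot [ 1.7996e+02 -4.0000e-02  1.3080e+01] q [ 55.   6. -19.  85.   2.  90. -41.] w 0.0868 F [-0.3 -1.3 -0.2] g 0.0
total shares tx,ty,tz [1.319 0.112 3.201] spin shares (down tool: -dyaw/4) 0.0
[328.5 127.6] [328.7 125.7] [267.2 141.2]
```

View pics/w2.png

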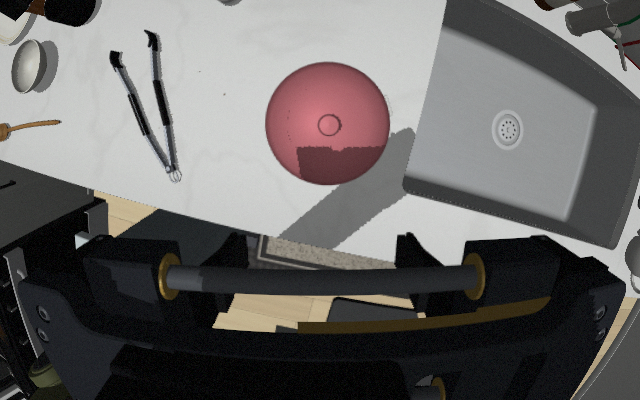

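The lid is centred at (327,124) with its knob at (330,125), agreeing with the estimate. The lid's direction isn't clear yet, so I'll enlarge.

```bash
python3 - <<'E'
from h import *
a=cv2.imread('pics/w2.png')[50:200,250:410];s=cv2.imread('pics/scene0.png')[120:190,345:415]
t=cv2.imread('pics/top0.png')[170:250,380:460]
f=lambda m,w:cv2.resize(m,(w,round(w*m.shape[0]/m.shape[1])),interpolation=cv2.INTER_CUBIC)
a=f(a,500);b=np.vstack([f(s,290),f(t,290)])
H=max(a.shape[0],b.shape[0]);p=lambda m:np.pad(m,((0,H-m.shape[0]),(0,0),(0,0)))
o=np.hstack([p(a),p(b)]);o=np.clip(o.astype(float)*1.3,0,255).astype('uint8');print(o.shape);cv2.imwrite('pics/c3.png',o)
E
```

```text
(580, 790, 3)
```

View pics/c3.png

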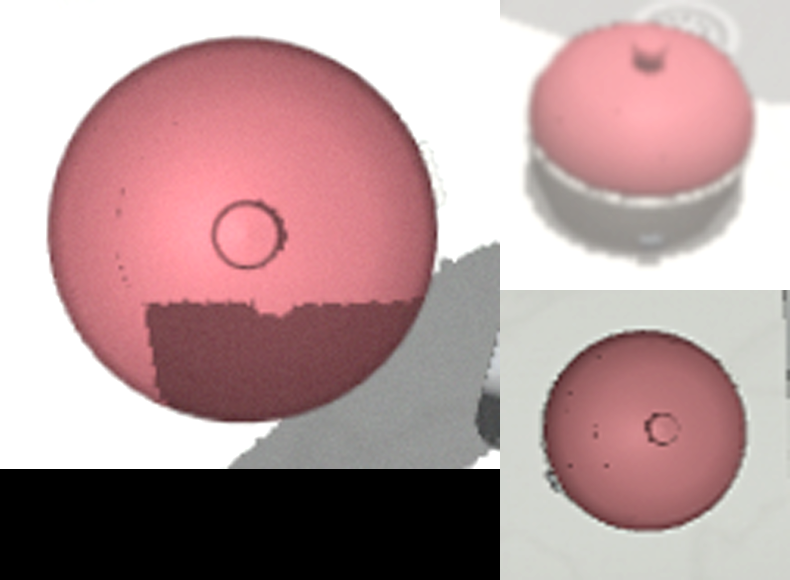

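```bash
python3 - <<'E'
from h import *
i=cams.camera_info('wrist')
c=np.array([.486,-.353])
for u,v,z in((387.6,102.8,.075),(389,103,.06),(386,97,.075),(391,112,.075)):
    p=at('wrist',u,v,z,i);d=p-c;print(p,np.hypot(*d).round(3),np.degrees(np.arctan2(d[1],d[0])).round(1))
print('lid c',at('wrist',250+242*.32,50+229*.32,.085,i),'knob',at('wrist',250+246*.32,50+235*.32,.152,i))
h={'l':(117,60),'r':(152,40)}
print('heads',at('wrist',117,60,.02,i),at('wrist',152,40,.02,i),'pin',at('wrist',172,168,.02,i))
E
```

```text
[ 0.5345 -0.4279] 0.089 -57.1
[ 0.5362 -0.433 ] 0.094 -57.9
[ 0.5419 -0.4238] 0.09 -51.7
[ 0.5232 -0.4358] 0.091 -65.8
lid c [ 0.4861 -0.3532] knob [ 0.4858 -0.3534]
heads [0.5344 0.0435] [ 0.5744 -0.0266] pin [ 0.3598 -0.1105]
```

```bash
python3 -m pendant '[{"tx":0.65,"ty":0.05,"tz":0.2,"spin":0,"claw":0},{"tx":0.65,"ty":0.05,"tz":0.2,"spin":0,"claw":0},{"tx":0,"ty":0,"tz":0.3,"spin":1,"claw":0},{"tx":0,"ty":0,"tz":0.3,"spin":1,"claw":0},{"tx":0,"ty":0,"tz":0.3,"spin":1,"claw":0},{"tx":0,"ty":0,"tz":0.3,"spin":1,"claw":0},{"tx":0,"ty":0,"tz":0.3,"spin":1,"claw":0},{"tx":0,"ty":0,"tz":0.3,"spin":1,"claw":0},{"tx":0,"ty":0,"tz":0.3,"spin":1,"claw":0},{"tx":0,"ty":0,"tz":0.3,"spin":1,"claw":0}]' >/dev/null
python3 -m pendant '[{"tx":0,"ty":0,"tz":0,"spin":1,"claw":0},{"tx":0,"ty":0,"tz":0,"spin":1,"claw":0},{"tx":0,"ty":0,"tz":0,"spin":1,"claw":0},{"tx":0,"ty":0,"tz":0,"spin":1,"claw":0},{"tx":0,"ty":0,"tz":0,"spin":1,"claw":0},{"tx":0,"ty":0,"tz":0,"spin":1,"claw":0},{"tx":0,"ty":0,"tz":0,"spin":1,"claw":0},{"tx":0,"ty":0,"tz":0,"spin":1,"claw":0},{"tx":0,"ty":0,"tz":0,"spin":1,"claw":0},{"tx":0,"ty":0,"tz":0,"spin":0.5,"claw":0}]' >/dev/null
python3 - <<'E'
from h import *
i=cams.camera_info('wrist');im=cams.read_camera('wrist');cv2.imwrite('pics/w4.png',im[:,:,::-1])
go(.4855,-.351,.152,-61)
print(proj('wrist',(.4855,-.351,.152),i))
E
```

```text
t 3.875 pos [ 0.4821 -0.3536  0.2189] rot [ 1.7994e+02  4.0000e-02 -5.7400e+01] q [  46.   13.  -14.   92.    3.   75. -116.] w 0.0869 F [ 0.2  0.2 -0.1] g 0.0
total shares tx,ty,tz [-0.006 -0.087  1.338] spin shares (down tool: -dyaw/4) 0.9
[316.6 221.9]
```

View pics/w4.png

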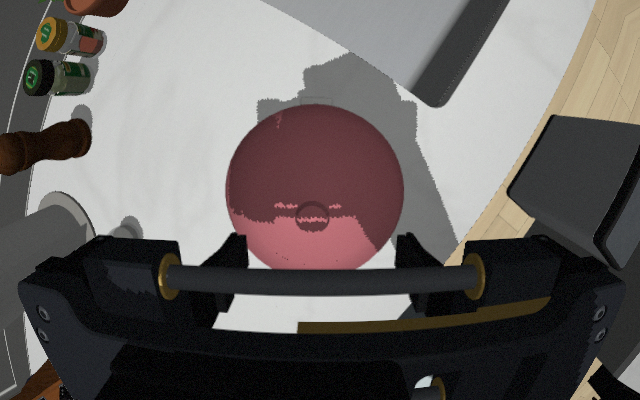

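Knob at (313,217), hinge piece at about (316,99) behind the lid, so the hinge lies almost straight ahead along the tool x axis.

```bash
python3 - <<'E'
from h import *
i=cams.camera_info('wrist')
h=at('wrist',316,99,.0755,i);k=at('wrist',313,214,.15,i);print(h,k);c=np.array([.486,-.353]);d=h-c;print(np.hypot(*d),np.degrees(np.arctan2(d[1],d[0])))
im=cv2.imread('pics/w4.png')[80:240,210:420];g=cv2.cvtColor(im,6)[14:24,70:140].astype(int);print(g[::2,::3])
E
```

```text
[ 0.5359 -0.4267] [ 0.4909 -0.3539]
0.08900393249739032 -55.899281067360526
[[211 213 210 210 213 213 143 118 116 119 118 117 116 114 113 115 115 113
  111 116 113 118 115 119]
 [211 210 211 211 209 193 117 113 110 110 107 111 110 109 111 114 115 115
  115 117 116 115 118 119]
 [211 211 209 211 168 117 117 106 112 112 110 110 112 109 110 112 109 110
  116 114 116 119 117 120]
 [201 213 191 139 118 117 116 104 111 112 110 116 114 116 115 114 116 111
  115 117 115 118 120 117]
 [115 116 116 117 118 117 117 106 110 112 112 112 115 113 115 115 115 109
  116 117 117 117 118 122]]
```

```bash
python3 -m pendant '[{"tx":0.03,"ty":-0.1,"tz":0.5,"spin":0.4,"claw":0},{"tx":0,"ty":0,"tz":0.5,"spin":0,"claw":0},{"tx":0,"ty":0,"tz":0.32,"spin":0,"claw":0.3},{"tx":0,"ty":0,"tz":0,"spin":0,"claw":0.9},{"tx":0,"ty":0,"tz":0,"spin":0,"claw":0.9},{"tx":0,"ty":0,"tz":0,"spin":0,"claw":0.9},{"tx":0,"ty":0,"tz":0,"spin":0,"claw":0.9},{"tx":0,"ty":0,"tz":0,"spin":0,"claw":0.9}]' 15
python3 - <<'E'
import numpy as np
# arc plan in cooker frame, forward toward hinge u and up, relative to start
a0=np.arctan2(66,86);r=np.hypot(86,66)
p=None
for th in np.linspace(0,1.25,11):
    q=np.array([-r*np.cos(a0+th),r*np.sin(a0+th)])
    if p is not None: print(th.round(3),((q-p)/50).round(3))
    p=q
E
```

```text
time_s: 4.88
tool_pos: [0.4885, -0.3512, 0.154]
tool_rot: [-180.0, -0.0, -58.8]
force: [-0.1, -0.9, -0.1]
grip_width: 0.035
grasp_force: 0.0
0.125 [0.178 0.204]
0.25 [0.202 0.18 ]
0.375 [0.223 0.154]
0.5 [0.24  0.125]
0.625 [0.254 0.094]
0.75 [0.264 0.061]
0.875 [0.269 0.028]
1.0 [ 0.271 -0.006]
1.125 [ 0.268 -0.039]
1.25 [ 0.261 -0.073]
```

```bash
python3 -m pendant '[{"tx":0,"ty":0,"tz":0,"spin":0,"claw":0.9},{"tx":0,"ty":0,"tz":0,"spin":0,"claw":0.9},{"tx":0,"ty":0,"tz":0,"spin":0,"claw":0.9}]'
```

```text
time_s: 5.25
tool_pos: [0.4885, -0.351, 0.1537]
tool_rot: [-180.0, -0.0, -58.8]
force: [1.2, 0.3, 0.7]
grip_width: 0.0237
grasp_force: 15.0
```

```bash
python3 -m pendant '[{"tx":0.18,"ty":0,"tz":-0.2,"spin":0,"claw":0.9},{"tx":0.2,"ty":0,"tz":-0.18,"spin":0,"claw":0.9},{"tx":0.22,"ty":0,"tz":-0.15,"spin":0,"claw":0.9},{"tx":0,"ty":0,"tz":0,"spin":0,"claw":0.9}]'
```

```text
time_s: 5.75
tool_pos: [0.5048, -0.3781, 0.181]
tool_rot: [-179.9, -0.1, -58.8]
force: [1.1, 1.2, -2.4]
grip_width: 0.0242
grasp_force: 15.0
```

```bash
python3 -m pendant '[{"tx":0.24,"ty":0,"tz":-0.125,"spin":0,"claw":0.9},{"tx":0.25,"ty":0,"tz":-0.095,"spin":0,"claw":0.9},{"tx":0.26,"ty":0,"tz":-0.06,"spin":0,"claw":0.9},{"tx":0.27,"ty":0,"tz":-0.03,"spin":0,"claw":0.9},{"tx":0,"ty":0,"tz":0,"spin":0,"claw":0.9}]'; python3 - <<'E'
from h import *
go(.5,-.4,.2)
E
```

```text
time_s: 6.38
tool_pos: [0.5312, -0.4216, 0.1958]
tool_rot: [-180.0, -0.1, -58.8]
force: [1.1, 0.9, 0.3]
grip_width: 0.0236
grasp_force: 15.0
t 6.375 pos [ 0.5312 -0.4216  0.1958] rot [-1.7996e+02 -1.0000e-01 -5.8810e+01] q [  46.   23.  -13.   82.    5.   75. -116.] w 0.0236 F [1.1 0.9 0.3] g 15.0
total shares tx,ty,tz [-0.694  0.31  -0.084] spin shares (down tool: -dyaw/4) 0.0
```

```bash
python3 -m pendant '[{"tx":0.27,"ty":0,"tz":0.01,"spin":0,"claw":0.9},{"tx":0.27,"ty":0,"tz":0.04,"spin":0,"claw":0.9},{"tx":0.26,"ty":0,"tz":0.07,"spin":0,"claw":0.9},{"tx":0,"ty":0,"tz":0,"spin":0,"claw":0.9},{"tx":0,"ty":0,"tz":0,"spin":0,"claw":0.4},{"tx":0,"ty":0,"tz":0,"spin":0,"claw":0.4},{"tx":0,"ty":0,"tz":0,"spin":0,"claw":0.4},{"tx":0,"ty":0,"tz":0,"spin":0,"claw":0.4}]'
```

```text
time_s: 7.38
tool_pos: [0.5505, -0.4545, 0.1893]
tool_rot: [180.0, 0.0, -58.8]
force: [-1.1, 0.6, 0.2]
grip_width: 0.0504
grasp_force: 0.0
```

```bash
python3 -m pendant '[{"tx":0,"ty":0,"tz":-0.5,"spin":0,"claw":0.3},{"tx":0,"ty":0,"tz":-0.8,"spin":0,"claw":0},{"tx":-0.3,"ty":0,"tz":-0.8,"spin":0,"claw":0},{"tx":-0.6,"ty":0,"tz":0,"spin":0,"claw":0}]'
python3 - <<'E'
from h import *
T=lambda u,v,z:at('top',270+u/4,165+v/4,z)
gl0,gl1,gr0,gr1=T(203,285,.02),T(143,207,.02),T(250,253,.02),T(203,165,.02)
hl,hr=T(80,135,.02),T(165,78,.02);pin=T(277,348,.02)
print('grip corners',gl0,gl1,gr0,gr1,'heads',hl,hr,'pin',pin)
m=(hl+hr)/2;d=m-pin;print('pin->mouth',np.hypot(*d),np.degrees(np.arctan2(d[1],d[0])),'mouth',m,'grip',pin+d/np.hypot(*d)*.12,m-d/np.hypot(*d)*.112)
print('grips mid',(gl0+gl1+gr0+gr1)/4,'(x=-7.5)', np.degrees(np.arctan2(*( (gl1+gr1-gl0-gr0)[::-1]))))
i=None
go(.45,-.05,.25,30)
E
```

```text
time_s: 7.88
tool_pos: [0.5287, -0.4174, 0.2987]
tool_rot: [-179.9, -0.4, -58.8]
force: [0.3, 0.9, 0.7]
grip_width: 0.0821
grasp_force: 0.0
grip corners [ 0.4078 -0.0457] [0.4715 0.0008] [ 0.4323 -0.0841] [ 0.5039 -0.0484] heads [0.5308 0.05  ] [ 0.5749 -0.0197] pin [ 0.356  -0.1034]
pin->mouth 0.22979126397667957 31.057831165744997 mouth [0.55285 0.01515] grip [ 0.45879764 -0.04149164] [ 0.45690553 -0.04263113]
grips mid [ 0.453875 -0.04435 ] (x=-7.5) 31.280304579346517
t 7.875 pos [ 0.5287 -0.4174  0.2987] rot [-179.86   -0.39  -58.84] q [  45.   20.  -13.   74.    4.   85. -116.] w 0.0821 F [0.3 0.9 0.7] g 0.0
total shares tx,ty,tz [-7.109 -2.451  0.93 ] spin shares (down tool: -dyaw/4) -22.21
```

```bash
python3 -m pendant '[{"tx":-0.9,"ty":-0.33,"tz":0,"spin":0,"claw":0},{"tx":-0.9,"ty":-0.33,"tz":0,"spin":0,"claw":0},{"tx":-0.9,"ty":-0.33,"tz":0,"spin":0,"claw":0},{"tx":-0.9,"ty":-0.33,"tz":0,"spin":0,"claw":0},{"tx":-0.9,"ty":-0.33,"tz":0.2,"spin":0,"claw":0},{"tx":-0.9,"ty":-0.33,"tz":0.2,"spin":0,"claw":0},{"tx":-0.9,"ty":-0.33,"tz":0.2,"spin":0,"claw":0},{"tx":-0.9,"ty":-0.33,"tz":0.2,"spin":0,"claw":0},{"tx":0,"ty":0,"tz":0.2,"spin":-1,"claw":0},{"tx":0,"ty":0,"tz":0.2,"spin":-1,"claw":0}]' >/dev/null
python3 -m pendant '[{"tx":0,"ty":0,"tz":0,"spin":-1,"claw":0},{"tx":0,"ty":0,"tz":0,"spin":-1,"claw":0},{"tx":0,"ty":0,"tz":0,"spin":-1,"claw":0},{"tx":0,"ty":0,"tz":0,"spin":-1,"claw":0},{"tx":0,"ty":0,"tz":0,"spin":-1,"claw":0},{"tx":0,"ty":0,"tz":0,"spin":-1,"claw":0},{"tx":0,"ty":0,"tz":0,"spin":-1,"claw":0},{"tx":0,"ty":0,"tz":0,"spin":-1,"claw":0},{"tx":0,"ty":0,"tz":0,"spin":-1,"claw":0},{"tx":0,"ty":0,"tz":0,"spin":-1,"claw":0}]' >/dev/null
python3 -m pendant '[{"tx":0,"ty":0,"tz":0,"spin":-1,"claw":0},{"tx":0,"ty":0,"tz":0,"spin":-1,"claw":0},{"tx":0,"ty":0,"tz":0,"spin":-1,"claw":0},{"tx":0,"ty":0,"tz":0,"spin":-1,"claw":0},{"tx":0,"ty":0,"tz":0,"spin":-1,"claw":0},{"tx":0,"ty":0,"tz":0,"spin":-1,"claw":0},{"tx":0,"ty":0,"tz":0,"spin":-1,"claw":0},{"tx":0,"ty":0,"tz":0,"spin":-1,"claw":0},{"tx":0,"ty":0,"tz":0,"spin":-1,"claw":0},{"tx":0,"ty":0,"tz":0,"spin":-1,"claw":0}]' >/dev/null
python3 - <<'E'
from h import *
go(.458,-.042,.019,31)
im=cams.read_camera('wrist');i=cams.camera_info('wrist')
b=cams.read_camera('top');s=cams.read_camera('scene')
cv2.imwrite('pics/w5.png',im[:,:,::-1]);cv2.imwrite('pics/s5.png',s[:,:,::-1])
f=lambda m,w:cv2.resize(m,(w,round(w*m.shape[0]/m.shape[1])),interpolation=cv2.INTER_CUBIC)
o=np.hstack([f(b[165:265,360:470],396),f(s[95:195,330:440],396)])
o2=f(im[:260],400)
H=np.zeros((o.shape[0]+o2.shape[0],792,3),'uint8');H[:o.shape[0],:o.shape[1]]=o;H[o.shape[0]:,:400]=o2
H=H[:600];print(H.shape);cv2.imwrite('pics/c5.png',H[:,:,::-1])
E
```

```text
t 11.625 pos [ 0.4537 -0.0399  0.2347] rot [1.7997e+02 1.0000e-02 2.9360e+01] q [ 27.  -5. -24. 109.  -2.  75. -57.] w 0.0869 F [ 0.4  0.2 -0.4] g 0.0
total shares tx,ty,tz [0.054 0.077 4.313] spin shares (down tool: -dyaw/4) -0.41
(522, 792, 3)
```

View pics/c5.png

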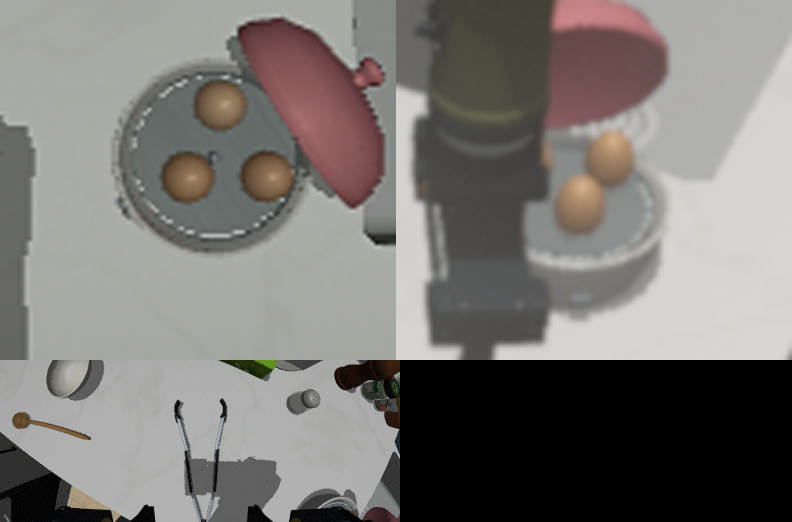

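The lid stands open by itself and the three eggs are visible; the front egg is at crop (188,177). In the wrist view the tongs sit straight ahead, heads at (288,80) and (355,77).

```bash
python3 - <<'E'
from h import *
E=[at('top',360+u/3.6,165+v/3.6,.092) for u,v in((188,177),(219,105),(267,177))]
print(E);d=(E[1]+E[2])/2-E[0];print('dir',np.degrees(np.arctan2(d[1],d[0])),np.hypot(*d)*1000, np.hypot(*(E[1]-E[2])))
i=cams.camera_info('wrist')
a,b,p=at('wrist',288,80,.02,i),at('wrist',355,77,.02,i),at('wrist',325,254,.02,i)
d=(a+b)/2-p;print(a,b,p,np.hypot(*d),np.degrees(np.arctan2(d[1],d[0])),'grip',p+d/np.hypot(*d)*.12)
E
```

```text
[array([ 0.4702, -0.3262]), array([ 0.5303, -0.3549]), array([ 0.4683, -0.3929])]
dir -58.6141827448294 55.875755028455764 0.07271863585079139
[0.5385 0.0511] [ 0.579  -0.0141] [ 0.3717 -0.0909] 0.21669347590548266 30.322099651165967 grip [ 0.47528411 -0.03031673]
```

```bash
python3 -m pendant '[{"tx":0.1,"ty":0.08,"tz":0.9,"spin":-0.4,"claw":0},{"tx":0,"ty":0,"tz":0.9,"spin":0,"claw":0},{"tx":0,"ty":0,"tz":0.9,"spin":0,"claw":0},{"tx":0,"ty":0,"tz":0.8,"spin":0,"claw":0},{"tx":0,"ty":0,"tz":0.5,"spin":0,"claw":0},{"tx":0,"ty":0,"tz":0.25,"spin":0,"claw":0},{"tx":0,"ty":0,"tz":0,"spin":0,"claw":0.3},{"tx":0,"ty":0,"tz":0,"spin":0,"claw":0.3},{"tx":0,"ty":0,"tz":0,"spin":0,"claw":0.3}]' 10
python3 - <<'E'
from h import *
go(.460,-.041,.022,31)
im=cams.read_camera('wrist');cv2.imwrite('pics/w6.png',im[:,:,::-1])
E
```

```text
time_s: 12.9
tool_pos: [0.4612, -0.041, 0.0231]
tool_rot: [179.9, -0.1, 30.8]
force: [-0.5, 0.3, 0.6]
grip_width: 0.0654
grasp_force: 0.0
t 12.9 pos [ 0.4612 -0.041   0.0231] rot [ 1.7991e+02 -9.0000e-02  3.0810e+01] q [ 25.  11. -25. 121.   6.  49. -62.] w 0.0654 F [-0.5  0.3  0.6] g 0.0
total shares tx,ty,tz [-0.02  -0.013  0.022] spin shares (down tool: -dyaw/4) -0.05
```

View pics/w6.png

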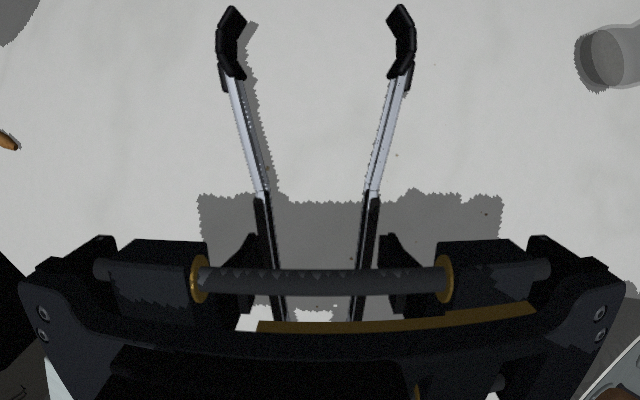

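The tongs lie between the fingers, nearly centred; heads at about (231,45) and (401,45), so the mouth is straight ahead of the tool.

```bash
python3 - <<'E'
from h import *
o=env.get_obs();y=np.radians(o['tool_rot'][2]);p=o['tool_pos'][:2];ex=np.array([np.cos(y),np.sin(y)]);ey=np.array([np.sin(y),-np.cos(y)])
i=cams.camera_info('wrist')
for n,u,v in(('tipL',233,8),('tipR',399,8),('rearL',222,88),('rearR',406,92),('gripfrontL',262,198),('gripfrontR',371,198)):
    d=at('wrist',u,v,.026,i)-p;print(n,(d@ex).round(4),(d@ey).round(4))
print('pred mouth px',proj('wrist',[*(p+ex*.112),.014],i))
E
python3 -m pendant '[{"tx":0,"ty":0,"tz":0,"spin":0,"claw":0.37},{"tx":0,"ty":0,"tz":0,"spin":0,"claw":0.37},{"tx":0,"ty":0,"tz":0,"spin":0,"claw":0.37},{"tx":0,"ty":0,"tz":0,"spin":0,"claw":0.37},{"tx":0,"ty":0,"tz":0,"spin":0,"claw":0.37}]' 10
```

```text
tipL 0.1312 -0.0414
tipR 0.1305 0.0365
rearL 0.0916 -0.0462
rearR 0.0891 0.0393
gripfrontL 0.0381 -0.0285
gripfrontR 0.0381 0.024
pred mouth px [321.   46.4]
time_s: 13.58
tool_pos: [0.4612, -0.0408, 0.0226]
tool_rot: [179.9, -0.1, 30.8]
force: [0.8, 1.5, 4.1]
grip_width: 0.0547
grasp_force: 6.9
```

```bash
python3 -m pendant '[{"tx":0,"ty":0,"tz":-0.2,"spin":0,"claw":0.35},{"tx":0,"ty":0,"tz":-0.6,"spin":0,"claw":0.35},{"tx":0,"ty":0,"tz":-0.9,"spin":0,"claw":0.35},{"tx":0,"ty":0,"tz":-0.9,"spin":0,"claw":0.35},{"tx":0,"ty":0,"tz":-0.7,"spin":0,"claw":0.35},{"tx":0,"ty":0,"tz":-0.3,"spin":0,"claw":0.35},{"tx":0,"ty":0,"tz":0,"spin":0,"claw":0.35}]'
python3 - <<'E'
from h import *
go(.411,-.229,.2,-58.6)
o=env.get_obs();y=np.radians(o['tool_rot'][2]);p=o['tool_pos'];ex=np.array([np.cos(y),np.sin(y)]);ey=np.array([np.sin(y),-np.cos(y)])
im=cams.read_camera('wrist');cv2.imwrite('pics/w7.png',im[:,:,::-1]);g=im.max(2)
m=(g<50).astype('uint8');m[235:]=0
n,l,st,ce=cv2.connectedComponentsWithStats(m)
for k in range(1,n):
    if st[k,4]>150: print(st[k],ce[k].round(1))
i=cams.camera_info('wrist')
for lat in(-.04,.04):
  for dx in(.094,.13): print(dx,lat,proj('wrist',[*(p[:2]+ex*dx+ey*lat),p[2]+.0034],i))
E
```

```text
time_s: 14.45
tool_pos: [0.4602, -0.041, 0.2021]
tool_rot: [180.0, 0.0, 30.8]
force: [-0.0, -0.1, -1.6]
grip_width: 0.0566
grasp_force: 5.0
t 14.45 pos [ 0.4602 -0.041   0.2021] rot [179.97   0.    30.81] q [ 27.  -2. -25. 111.  -1.  71. -56.] w 0.0566 F [-0.  -0.1 -1.6] g 5.0
total shares tx,ty,tz [-2.77   2.725  0.043] spin shares (down tool: -dyaw/4) 22.35
[ 207    0   39   96 2269] [224.1  41.2]
[ 367    0   72   97 2549] [418.   38.9]
[ 550    0   90   82 3718] [599.7  30.4]
[628  93  12  26 213] [634.5 105.2]
[   0  181   89   54 3524] [ 46.8 211.5]
[269 189  13  46 244] [275.3 211.4]
[361 190  13  45 251] [367.2 212.8]
[260 205  15  30 281] [266.9 220.2]
[369 205  18  30 295] [376.5 221.1]
0.094 -0.04 [234.4  80.4]
0.13 -0.04 [235.6   7.6]
0.094 0.04 [409.4  80.4]
0.13 0.04 [408.1   7.6]
```

```bash
python3 - <<'E'
import cv2
for f in('w6','w7'):
    im=cv2.imread(f'pics/{f}.png');m=(im.max(2)<50).astype('uint8');m[235:]=0
    n,l,st,ce=cv2.connectedComponentsWithStats(m);print(f,[(st[k].tolist(),ce[k].round(1).tolist()) for k in range(1,n) if st[k,4]>150 and 200<ce[k][0]<450])
E
python3 -m pendant '[{"tx":-0.3,"ty":0.3,"tz":0,"spin":0,"claw":0.35},{"tx":-0.6,"ty":0.6,"tz":0,"spin":0,"claw":0.35},{"tx":-0.6,"ty":0.6,"tz":0,"spin":0,"claw":0.35},{"tx":-0.6,"ty":0.6,"tz":0,"spin":0,"claw":0.35},{"tx":-0.5,"ty":0.5,"tz":0,"spin":0,"claw":0.35},{"tx":-0.17,"ty":0.13,"tz":0,"spin":0.5,"claw":0.35},{"tx":0,"ty":0,"tz":0,"spin":1,"claw":0.35},{"tx":0,"ty":0,"tz":0,"spin":1,"claw":0.35},{"tx":0,"ty":0,"tz":0,"spin":1,"claw":0.35},{"tx":0,"ty":0,"tz":0,"spin":1,"claw":0.35}]' >/dev/null
python3 -m pendant '[{"tx":0,"ty":0,"tz":0,"spin":1,"claw":0.35},{"tx":0,"ty":0,"tz":0,"spin":1,"claw":0.35},{"tx":0,"ty":0,"tz":0,"spin":1,"claw":0.35},{"tx":0,"ty":0,"tz":0,"spin":1,"claw":0.35},{"tx":0,"ty":0,"tz":0,"spin":1,"claw":0.35},{"tx":0,"ty":0,"tz":0,"spin":1,"claw":0.35},{"tx":0,"ty":0,"tz":0,"spin":1,"claw":0.35},{"tx":0,"ty":0,"tz":0,"spin":1,"claw":0.35},{"tx":0,"ty":0,"tz":0,"spin":1,"claw":0.35},{"tx":0,"ty":0,"tz":0,"spin":1,"claw":0.35}]' >/dev/null
python3 -m pendant '[{"tx":0,"ty":0,"tz":0,"spin":1,"claw":0.35},{"tx":0,"ty":0,"tz":0,"spin":1,"claw":0.35},{"tx":0,"ty":0,"tz":0,"spin":1,"claw":0.35},{"tx":0,"ty":0,"tz":0,"spin":1,"claw":0.35},{"tx":0,"ty":0,"tz":0,"spin":1,"claw":0.35},{"tx":0,"ty":0,"tz":0,"spin":1,"claw":0.35},{"tx":0,"ty":0,"tz":0,"spin":1,"claw":0.35},{"tx":0,"ty":0,"tz":0,"spin":0.8,"claw":0.35},{"tx":0,"ty":0,"tz":0,"spin":0,"claw":0.35}]'
python3 - <<'E'
from h import *
im=cams.read_camera('wrist');i=cams.camera_info('wrist');cv2.imwrite('pics/w8.png',im[:,:,::-1])
go(.411,-.229,.11,-58.6)
hsv=cv2.cvtColor(im,cv2.COLOR_RGB2HSV);m=((hsv[...,0]<22)&(hsv[...,0]>5)&(hsv[...,1]>70)&(hsv[...,2]>60)).astype('uint8')
n,l,st,ce=cv2.connectedComponentsWithStats(m)
for k in range(1,n):
    if st[k,4]>300: print(st[k],ce[k].round(1),at('wrist',*ce[k],.092,i),hsv[int(ce[k][1]),int(ce[k][0])])
for q in((.4695,-.325),(.5303,-.3549),(.4683,-.3929)): print(proj('wrist',(*q,.095),i))
t=cams.read_camera('top');cv2.imwrite('pics/t8.png',t[:,:,::-1])
m=(im.max(2)<50).astype('uint8');m[235:]=0
n,l,st,ce=cv2.connectedComponentsWithStats(m);print([(st[k].tolist(),ce[k].round(1).tolist()) for k in range(1,n) if st[k,4]>150 and 150<ce[k][0]<480])
E
```

```text
w6 [([386, 4, 31, 88, 1469], [402.3, 43.1]), ([215, 6, 32, 87, 1602], [229.3, 44.9]), ([359, 189, 10, 46, 168], [364.0, 213.0]), ([264, 190, 11, 45, 203], [268.9, 212.2]), ([366, 197, 14, 38, 353], [372.7, 216.4]), ([253, 198, 15, 37, 352], [259.9, 216.7])]
w7 [([207, 0, 39, 96, 2269], [224.1, 41.2]), ([367, 0, 72, 97, 2549], [418.0, 38.9]), ([269, 189, 13, 46, 244], [275.3, 211.4]), ([361, 190, 13, 45, 251], [367.2, 212.8]), ([260, 205, 15, 30, 281], [266.9, 220.2]), ([369, 205, 18, 30, 295], [376.5, 221.1])]
time_s: 18.12
tool_pos: [0.411, -0.2276, 0.2008]
tool_rot: [180.0, 0.1, -58.3]
force: [-0.3, 0.5, -1.5]
grip_width: 0.0571
grasp_force: 4.9
t 18.175 pos [ 0.4111 -0.2279  0.201 ] rot [ 1.7996e+02  1.1000e-01 -5.8270e+01] q [  39.   -2.  -13.  110.   -0.   71. -122.] w 0.0565 F [-0.9  0.4 -0.5] g 4.9
total shares tx,ty,tz [0.022 0.012 1.821] spin shares (down tool: -dyaw/4) 0.08
[ 251    0   52   30 1283] [276.9  12.6] [ 0.5292 -0.3475] [ 14 101 175]
[ 338    0   53   31 1320] [363.9  12.9] [ 0.4683 -0.3847] [ 14 114 165]
[ 294   43   52   51 2106] [319.7  68.2] [ 0.4733 -0.3238] [ 14 111 119]
[204 256  17  48 372] [210.4 279.8] [ 0.4646 -0.1028] [ 20 117  74]
[424 256  16  48 313] [433.4 278.7] [ 0.277  -0.2201] [ 22 155  66]
[ 240  303  285   30 2550] [388.5 321.7] [ 0.2853 -0.1553] [ 23 154  71]
[   0  317   55   80 1352] [ 24.  354.9] [0.7471 0.3471] [ 13 173 136]
[324.5  68.9]
[280.1   3.8]
[369.6   4.5]
[([263, 211, 31, 24, 502], [275.1, 225.5]), ([349, 211, 32, 24, 530], [367.6, 225.3])]
```

```bash
python3 - <<'E'
import cv2,numpy as np
for f in('w6','w7','w8'):
    g=cv2.imread(f'pics/{f}.png').max(2)
    print(f)
    for r in range(4,112,9): print(r,' '.join('%3d'%v for v in g[r,196:262:3]),'|',' '.join('%3d'%v for v in g[r,378:444:3]))
E
```

```text
w6
4 181 182 183 187 184 184 184 187 185 184 185 184 184 185 185 185 185 188 184 186 186 184 | 186 186 185 187 187 184 168  57  91 186 184 186 185 183 186 184 184 182 185 185 181 184
13 184 185 184 187 185 188 185 188 185 150  28  35   4   9  11 184 187 190 187 185 186 184 | 181 185 184 187 124   2   3   7  32  43  70 188 185 185 184 186 188 183 186 185 185 186
22 185 185 185 185 186 184 185 185  24  37   8  10   5  10   0   5  10 121 101  99 190 189 | 189 189 187   6   5  14  12  17   3  16  42  31 130 190 184 186 183 184 186 187 188 184
31 185 185 186 187 189 186 185  20  32  19  11   6  13   7   8  26 103 104 102 102 187 188 | 187 186 186 186 179   7  10   8  17   6   6  30  17 187 185 185 185 186 185 186 185 190
40 188 189 189 188 185 188 179  33  25   8  11   0   0   8 104 101 102 104 186 189 187 187 | 186 186 190 189 187 184  34   9   6   0   6  41  23 189 189 187 186 186 186 186 186 188
49 187 190 189 188 187 189 164  21  24   5   6   8   0   8 105 102 105 166 191 190 189 189 | 188 189 187 188 188 189  66   3   7  11  15  41  17 186 189 187 188 188 187 191 187 184
58 189 190 1
[... 4724 characters left out ...]
38 238 238 238 238 238 239 224 196 168 128 157 152 116 184 145 143 | 159 154 154 144  99 100 103 106 108 185 226 238 238 238 240 237 238 239 238 238 237 235
85 235 235 236 236 238 238 238 239 239 239 239 240 237 234 215 181 159 157 157 139 127 217 | 155 140  97 104 105 105 107 113 126 185 238 238 237 238 239 238 238 239 238 239 238 238
94 235 236 238 236 237 239 239 239 238 239 239 239 239 240 239 233 220 180 163 155 148 117 | 107 105 108 104 106 117 131 136 143 238 239 238 238 238 240 238 238 239 239 239 238 238
103 236 236 237 238 239 240 240 239 239 240 239 239 240 239 239 240 240 239 226 206 176 147 | 109 108 113 123 132 141 142 142 141 142 141 141 143 143 239 239 239 238 239 236 238 237
```

```bash
python3 - <<'E'
import cv2,numpy as np
for f in('w7','w8'):
    g=cv2.imread(f'pics/{f}.png').max(2)
    print(f)
    for r in range(112,262,10): print(r,' '.join('%3d'%v for v in g[r,216:430:5]))
E
```

```text
w7
112 191 194 193 170 159 151  55  92 198 195 194 196 195 197 193 195 198 194 194 197 194 105 108 194 191 188 193 194 196 196 196 195 196 196 196 101 139  52 162 162 196 195 192
122 191 191 194 195 152 161  58  86  95 196 195 197 196 196 194 195 196 197 198 194 195 195 101 192 191 190 190 194 194 192 190 195 196 193 125 164  72 163 165 194 195 196 194
132 191 196 196 194 195 160 165  54  89 195 193 196 199 196 195 197 195 197 193 191 192 194 104 137 192 193 195 193 190 194 193 195 195 149 173  77  90 165 148 198 196 193 193
142 196 196 195 194 196 175 161 101  64  95 193 197 195 195 197 195 194 190 190 191 193 196 168 104 194 195 194 195 191 195 194 196 195  96 159  65 164 161 196 195 194 196 197
152 196 195 193 194 194 195 153 159  58  96 157 193 197 195 196 192 190 193 192 195 194 196 195 107 196 192 193 192 191 194 197 197 106 162  67 163 161 193 197 195 195 197 193
162 196 197 193 197 195 195 198 159 163  57  90 195 191 191 193 170 179 194 196 195 141 116 119 104 130 189 191 191 189 194 195 197 168  73 122 165 137 108 113 196 195 195 196
172 195 196 195 197 193 196 198 145 162  
[... 3485 characters left out ...]
  87  90  86  89  83  85  82  89  90  92  21  17  17  14  80 236 238 240 240 239 237 236 239 239 239 238 239 235  70  16  16  11  21  71  73  67  70  71  72  70  69  76  72
232  87  87  85  82  88  87  85  86  87  93  21  20  10  18  18  13  89 118 114 216 230 188 233 201 112 109  97  11  12   9  14  14   8  69  72  72  73  73  74  71  75  81  72
242  41  87  86  87  90  93  90  84  86  83  11  19  16  22  16  16  82  87  85  90  90 203  89  96  94  73  96   6  15  22  15  12   9  57  73  75  70  72  73  78  83  78  27
252  17 224 239 239 239 239   8   2  18   6  15  15 141  89  38  35 192 167 118 100 132 201 128  90 104 158 198  31  40  74 137  40  19  17  10   8   9 238  58  63  61  61  22
```

```bash
python3 - <<'E'
from h import *
o=env.get_obs();y=np.radians(o['tool_rot'][2]);p=o['tool_pos'];ex=np.array([np.cos(y),np.sin(y),0]);ey=np.array([np.sin(y),-np.cos(y),0]);ez=np.array([0,0,1])
i=cams.camera_info('wrist');s=cams.read_camera('scene');cv2.imwrite('pics/s9.png',s[:,:,::-1]);im=cv2.imread('pics/w8.png')[...,::-1];t=cv2.imread('pics/t8.png')[...,::-1]
print('T',o['wrist_torque'])
v=lambda im,q:im[int(q[1]),int(q[0])].max() if 0<=q[1]<400 and 0<=q[0]<640 else -1
for a in range(-90,91,15):
    c,sn=np.cos(np.radians(a)),np.sin(np.radians(a));P=lambda x,l:p-ez*.0086+ex*x*c+ez*x*sn+ey*l
    print(a,'|',*[(proj('wrist',P(x,l),i).tolist(),v(im,proj('wrist',P(x,l),i))) for x,l in((.112,-.04),(.112,.04),(.07,.028))],'|rear',*[(proj(n,P(x,0)).tolist(),v(m,proj(n,P(x,0)))) for n,m in(('scene',s),('top',t)) for x in(-.12,)],*[(proj('scene',P(.112,l)).tolist(),v(s,proj('scene',P(.112,l)))) for l in(-.04,.04)])
E
```

```text
T [ 0.11118566 -0.00669063 -0.01293524]
-90 | ([278.1, 200.8], np.uint8(240)) ([367.1, 200.8], np.uint8(238)) ([359.4, 216.0], np.uint8(237)) |rear ([397.2, 118.2], np.uint8(62)) ([392.6, 238.2], np.uint8(21)) ([373.9, 181.8], np.uint8(139)) ([401.0, 180.2], np.uint8(142))
-75 | ([276.4, 169.8], np.uint8(240)) ([368.9, 169.8], np.uint8(142)) ([360.6, 194.0], np.uint8(239)) |rear ([399.4, 127.1], np.uint8(61)) ([382.1, 244.9], np.uint8(26)) ([372.4, 173.9], np.uint8(116)) ([399.2, 172.3], np.uint8(141))
-60 | ([273.6, 139.8], np.uint8(144)) ([371.9, 139.9], np.uint8(139)) ([362.5, 173.5], np.uint8(239)) |rear ([401.0, 138.2], np.uint8(115)) ([372.0, 250.9], np.uint8(170)) ([371.3, 164.8], np.uint8(139)) ([397.9, 163.3], np.uint8(88))
-45 | ([269.4, 111.4], np.uint8(159)) ([376.3, 111.4], np.uint8(122)) ([365.3, 155.3], np.uint8(141)) |rear ([402.0, 150.4], np.uint8(70)) ([363.1, 255.6], np.uint8(169)) ([370.6, 155.1], np.uint8(138)) ([397.2, 153.6], np.uint8(117))
-30 | ([263.5, 85.3], np.uint8(179)) ([382.5, 85.5], np.uint8(112)) ([369.0, 140.6], np.uint8(142)) |rear ([402.2, 162.8],
[... 1237 characters left out ...]
)) ([404.2, 111.0], np.uint8(59))
60 | ([144.7, 220.2], np.uint8(8)) ([506.7, 219.8], np.uint8(11)) ([407.9, 243.1], np.uint8(78)) |rear ([391.6, 194.2], np.uint8(139)) ([364.1, 245.4], np.uint8(167)) ([377.4, 112.5], np.uint8(60)) ([406.8, 111.0], np.uint8(58))
75 | ([149.9, 348.2], np.uint8(29)) ([501.6, 346.3], np.uint8(31)) ([407.4, 296.3], np.uint8(8)) |rear ([389.3, 189.7], np.uint8(146)) ([371.6, 239.9], np.uint8(89)) ([379.5, 115.5], np.uint8(60)) ([409.5, 114.0], np.uint8(160))
90 | ([178.5, 430.3], -1) ([472.2, 428.3], -1) ([402.0, 340.3], np.uint8(23)) |rear ([387.2, 182.9], np.uint8(143)) ([379.8, 234.3], np.uint8(31)) ([381.6, 121.4], np.uint8(60)) ([412.0, 119.8], np.uint8(68))
```

```bash
python3 -m pendant '[{"tx":-0.1,"ty":-0.2,"tz":0,"spin":0,"claw":0.35},{"tx":-0.2,"ty":-0.5,"tz":0,"spin":0,"claw":0.35},{"tx":-0.2,"ty":-0.6,"tz":0,"spin":0,"claw":0.35},{"tx":-0.2,"ty":-0.6,"tz":0,"spin":0,"claw":0.35},{"tx":-0.2,"ty":-0.5,"tz":0.2,"spin":0,"claw":0.35},{"tx":-0.17,"ty":-0.35,"tz":0.4,"spin":0,"claw":0.35},{"tx":0,"ty":0,"tz":0.4,"spin":0,"claw":0.35},{"tx":0,"ty":0,"tz":0.3,"spin":0,"claw":0.35},{"tx":0,"ty":0,"tz":0.3,"spin":0,"claw":0.35},{"tx":0,"ty":0,"tz":0.3,"spin":0,"claw":0.35}]' 
python3 -m pendant '[{"tx":0,"ty":0,"tz":0.3,"spin":0,"claw":0.35},{"tx":0,"ty":0,"tz":0.3,"spin":0,"claw":0.35},{"tx":0,"ty":0,"tz":0.3,"spin":0,"claw":0.35}]'
```

```text
time_s: 19.52
tool_pos: [0.5025, -0.113, 0.1083]
tool_rot: [-179.8, -0.3, -58.5]
force: [1.0, -0.3, 0.6]
grip_width: 0.0567
grasp_force: 0.0
time_s: 19.9
tool_pos: [0.5, -0.1112, 0.0608]
tool_rot: [180.0, 0.0, -58.4]
force: [-0.8, -1.4, 0.0]
grip_width: 0.0566
grasp_force: 0.0
```

```bash
python3 -m pendant '[{"tx":0,"ty":0,"tz":-0.5,"spin":0,"claw":0},{"tx":-0.4,"ty":0,"tz":-0.9,"spin":0,"claw":0},{"tx":-0.9,"ty":0,"tz":-0.9,"spin":0,"claw":0},{"tx":-0.7,"ty":0,"tz":-0.9,"spin":0,"claw":0},{"tx":0,"ty":0,"tz":-0.6,"spin":0,"claw":0},{"tx":0,"ty":0,"tz":0,"spin":0,"claw":0}]'
python3 - <<'E'
from h import *
im=cams.read_camera('wrist');i=cams.camera_info('wrist');cv2.imwrite('pics/w10.png',im[:,:,::-1])
t=cams.read_camera('top');cv2.imwrite('pics/t10.png',t[:,:,::-1])
s=cams.read_camera('scene');cv2.imwrite('pics/s10.png',s[:,:,::-1])
for n,a in(('wrist',im),('top',t)):
    m=(a.max(2)<60).astype('uint8')
    if n=='wrist': m[235:]=0
    k,l,st,ce=cv2.connectedComponentsWithStats(m)
    for j in range(1,k):
        if 15<st[j,4]<4000 and (n=='wrist' and st[j,4]>60 or n=='top' and 150<ce[j][0]<460 and 160<ce[j][1]<275): print(n,st[j],ce[j].round(1),at(n,*ce[j],.02,i if n=='wrist' else None))
E
```

```text
time_s: 20.65
tool_pos: [0.4497, -0.0267, 0.2533]
tool_rot: [-179.8, -0.2, -58.3]
force: [0.1, 0.2, -0.1]
grip_width: 0.0869
grasp_force: 0.0
wrist [197   0  20  20  80] [210.   11.3] [ 0.6841 -0.1381]
wrist [296   0   9  62 212] [300.1  30.2] [ 0.5671 -0.1678]
wrist [339   0   9  63 235] [343.3  31.3] [ 0.5221 -0.1939]
wrist [465   1 101 186 769] [515.1 101.4] [ 0.2816 -0.26  ]
wrist [ 135   67   52  100 1881] [160.5 115. ] [0.6756 0.0114]
wrist [316 117  14   9  77] [322.  121.8] [ 0.4846 -0.0842]
wrist [  91  204   70   31 1327] [125.7 222.8] [0.6663 0.184 ]
top [348 178  20  16  30] [357.1 186. ] [ 0.566  -0.1674]
top [356 193  22  13  35] [366.1 199.3] [ 0.5222 -0.1948]
top [283 194  41  51 442] [303.3 212.6] [0.485  0.0084]
top [281 197   8   7  19] [284.6 200.2] [0.5268 0.0674]
top [324 207  22  54 341] [334.5 236.9] [ 0.4044 -0.0896]
top [318 224   5  22  33] [321.5 237.3] [ 0.4044 -0.0479]
```

```bash
python3 -m pendant '[{"tx":0.7,"ty":0,"tz":0.3,"spin":0,"claw":0},{"tx":0.8,"ty":0,"tz":0.6,"spin":0,"claw":0},{"tx":0.8,"ty":0,"tz":0.8,"spin":0,"claw":0},{"tx":0.7,"ty":0,"tz":0.8,"spin":0,"claw":0},{"tx":0.41,"ty":0,"tz":0.8,"spin":0,"claw":0},{"tx":0,"ty":0,"tz":0.6,"spin":0,"claw":0},{"tx":0,"ty":0,"tz":0.3,"spin":0,"claw":0},{"tx":0,"ty":0,"tz":0,"spin":0,"claw":0}]'
python3 - <<'E'
from h import *
im=cams.read_camera('wrist');i=cams.camera_info('wrist');cv2.imwrite('pics/w11.png',im[:,:,::-1])
go(.539,-.172,.02,-58.3)
o=env.get_obs();y=np.radians(o['tool_rot'][2]);p=o['tool_pos'][:2];ex=np.array([np.cos(y),np.sin(y)]);ey=np.array([np.sin(y),-np.cos(y)])
m=(im.max(2)<55).astype('uint8');m[235:]=0
k,l,st,ce=cv2.connectedComponentsWithStats(m)
for j in range(1,k):
    if 60<st[j,4]<4000:
        d=at('wrist',*ce[j],.028,i)-p;print(st[j],ce[j].round(1),'tool x,y',(d@ex).round(4),(d@ey).round(4))
E
```

```text
time_s: 21.8
tool_pos: [0.5363, -0.1715, 0.0395]
tool_rot: [179.9, 0.2, -58.4]
force: [0.3, -0.4, 0.3]
grip_width: 0.0869
grasp_force: 0.0
t 21.85 pos [ 0.5375 -0.1717  0.041 ] rot [ 1.7998e+02  4.0000e-02 -5.8350e+01] q [  31.   20.  -19.  107.    8.   55. -139.] w 0.0868 F [-0.4 -0.3  0. ] g 0.0
total shares tx,ty,tz [ 0.021 -0.023  0.42 ] spin shares (down tool: -dyaw/4) -0.01
[   0    0   74   36 2059] [34.  14.6] tool x,y 0.1729 -0.2107
[225   0  27  58 912] [236.6  22.9] tool x,y 0.127 -0.0451
[380   0  26  58 836] [394.5  23. ] tool x,y 0.1264 0.0364
[583  27  20  20 256] [590.9  37.3] tool x,y 0.1472 0.1825
[268 149  14  86 293] [274.3 190.6] tool x,y 0.0368 -0.0262
[353 148  12  87 249] [358.7 189.3] tool x,y 0.0374 0.0186
[357 151  19  84 741] [366.4 193.1] tool x,y 0.0354 0.0228
[257 152  20  83 722] [266.2 193.4] tool x,y 0.0352 -0.0307
[625 223  15  12 122] [632.7 229.8] tool x,y 0.0049 0.2713
```

```bash
python3 -m pendant '[{"tx":0,"ty":-0.08,"tz":0.3,"spin":0,"claw":0.2},{"tx":0,"ty":0,"tz":0.13,"spin":0,"claw":0.3},{"tx":0,"ty":0,"tz":0,"spin":0,"claw":0.41},{"tx":0,"ty":0,"tz":0,"spin":0,"claw":0.41},{"tx":0,"ty":0,"tz":0,"spin":0,"claw":0.41},{"tx":0,"ty":0,"tz":0,"spin":0,"claw":0.41},{"tx":0,"ty":0,"tz":0,"spin":0,"claw":0.41},{"tx":0,"ty":0,"tz":0,"spin":0,"claw":0.41},{"tx":0,"ty":0,"tz":0,"spin":0,"claw":0.41}]' 12
```

```text
time_s: 22.98
tool_pos: [0.5413, -0.1701, 0.0199]
tool_rot: [-180.0, -0.0, -58.4]
force: [0.4, -0.6, 0.4]
grip_width: 0.0515
grasp_force: 6.5
```

```bash
cat > tilt.py <<'E'
from h import *
def tilt(f):
    """heads' dark blobs in the wrist view, fixed to the tool: rows/cols tell the tongs' pitch"""
    im=cams.read_camera('wrist');cv2.imwrite(f'pics/{f}.png',im[:,:,::-1])
    o=env.get_obs();print('t',o['time_s'],o['tool_pos'].round(4),'w',round(o['grip_width'],4),'g',round(o['grasp_force'],1),'F',o['force'].round(1))
    m=(im.max(2)<55).astype('uint8');m[235:]=0
    k,l,st,ce=cv2.connectedComponentsWithStats(m)
    for j in range(1,k):
        if 60<st[j,4]<6000 and 120<ce[j][0]<520: print(st[j],ce[j].round(1))
E
python3 -c "
from tilt import *;tilt('w12')"
python3 -m pendant '[{"tx":0,"ty":0,"tz":-0.05,"spin":0,"claw":0.41},{"tx":0,"ty":0,"tz":-0.15,"spin":0,"claw":0.41},{"tx":0,"ty":0,"tz":-0.25,"spin":0,"claw":0.41},{"tx":0,"ty":0,"tz":-0.25,"spin":0,"claw":0.41},{"tx":0,"ty":0,"tz":-0.1,"spin":0,"claw":0.41}]'
python3 -c "
from tilt import *;tilt('w13')"
```

```text
t 23.025 [ 0.5412 -0.1701  0.0199] w 0.0516 g 6.5 F [ 0.7  0.1 -0.4]
[228   0  29  54 827] [239.6  21. ]
[380   0  27  51 747] [395.3  20.5]
[358 154   9  81 244] [362.1 193.5]
[274 156  12  79 256] [279.1 195.3]
[363 158  16  77 767] [370.9 196.5]
[262 161  18  74 735] [269.9 197.6]
time_s: 23.65
tool_pos: [0.542, -0.1703, 0.0614]
tool_rot: [-179.9, -0.1, -58.4]
force: [-0.0, -0.2, 0.6]
grip_width: 0.0515
grasp_force: 6.2
t 23.7 [ 0.542  -0.1703  0.0615] w 0.0512 g 6.2 F [ 0.1  0.  -0.9]
[228   0  29  54 818] [239.5  21. ]
[380   0  27  52 746] [395.5  20.5]
[358 154   9  81 248] [362.1 193.7]
[274 156  12  79 261] [279.1 194.8]
[363 158  16  77 767] [370.9 196.4]
[262 161  18  74 742] [270.  197.6]
```

```bash
python3 -m pendant '[{"tx":0,"ty":0,"tz":-0.3,"spin":0,"claw":0.41},{"tx":-0.1,"ty":0,"tz":-0.5,"spin":0,"claw":0.41},{"tx":-0.2,"ty":0,"tz":-0.6,"spin":0,"claw":0.41},{"tx":-0.2,"ty":0.1,"tz":-0.6,"spin":0,"claw":0.41},{"tx":-0.15,"ty":0.3,"tz":-0.5,"spin":0,"claw":0.41},{"tx":-0.07,"ty":0.5,"tz":-0.2,"spin":0,"claw":0.41},{"tx":0,"ty":0.6,"tz":0,"spin":0,"claw":0.41},{"tx":0,"ty":0.6,"tz":0,"spin":0,"claw":0.41},{"tx":0,"ty":0.45,"tz":0,"spin":0,"claw":0.41},{"tx":0,"ty":0.25,"tz":0,"spin":0,"claw":0.41}]'
python3 -m pendant '[{"tx":0,"ty":0.05,"tz":0,"spin":0,"claw":0.41},{"tx":0,"ty":0,"tz":0,"spin":0,"claw":0.41}]' >/dev/null
python3 - <<'E'
from tilt import *
tilt('w14');go(.4016,-.2138,.096,-58.6)
i=cams.camera_info('wrist');im=cv2.imread('pics/w14.png')[...,::-1]
o=env.get_obs();y=np.radians(o['tool_rot'][2]);p=o['tool_pos'];ex=np.array([np.cos(y),np.sin(y)]);ey=np.array([np.sin(y),-np.cos(y)])
for u,v in((240,53),(395,52)):
    d=at('wrist',u,v,p[2]+.006,i)-p[:2];print('head rear',(d@ex).round(4),(d@ey).round(4))
hsv=cv2.cvtColor(np.ascontiguousarray(im),cv2.COLOR_RGB2HSV);m=((hsv[...,0]<22)&(hsv[...,0]>5)&(hsv[...,1]>70)&(hsv[...,2]>60)).astype('uint8');m[235:]=0
n,l,st,ce=cv2.connectedComponentsWithStats(m)
for k in range(1,n):
    if st[k,4]>200:
        d=at('wrist',*ce[k],.095,i)-p[:2];print(st[k],ce[k].round(1),(d@ex).round(4),(d@ey).round(4))
t=cams.read_camera('top');cv2.imwrite('pics/t14.png',t[:,:,::-1])
E
```

```text
time_s: 24.95
tool_pos: [0.4021, -0.2134, 0.1953]
tool_rot: [-180.0, -0.0, -58.4]
force: [-0.3, -0.0, -1.3]
grip_width: 0.0515
grasp_force: 6.2
t 25.25 [ 0.4016 -0.2135  0.1948] w 0.0513 g 6.2 F [ 0.   0.3 -2. ]
[227   0  30  54 857] [239.5  21.4]
[380   0  28  51 790] [395.6  20.6]
[467   8  89 170 622] [516.7  88.7]
[358 154   9  81 267] [362.  193.8]
[274 156  12  79 279] [279.  195.2]
[363 158  16  77 774] [370.8 196.1]
[261 160  19  75 748] [270.  197.2]
[435 193  24  24  77] [447.3 205.2]
t 25.25 pos [ 0.4016 -0.2135  0.1948] rot [-1.7998e+02 -1.0000e-02 -5.8310e+01] q [  40.   -3.  -15.  113.   -1.   71. -123.] w 0.0513 F [ 0.   0.3 -2. ] g 6.2
total shares tx,ty,tz [0.005 0.005 1.977] spin shares (down tool: -dyaw/4) 0.07
head rear 0.1061 -0.0379
head rear 0.1062 0.032
[255   0  42  11 332] [275.3   4. ] 0.1689 -0.0378
[343   0  43  12 331] [363.2   4. ] 0.1686 0.032
[ 293   21   53   53 2207] [318.9  47.1] 0.1305 -0.0031
```

```bash
python3 -m pendant '[{"tx":0.03,"ty":0,"tz":0.2,"spin":0,"claw":0.41},{"tx":0,"ty":0,"tz":0.35,"spin":0,"claw":0.41},{"tx":0,"ty":0,"tz":0.35,"spin":0,"claw":0.41},{"tx":0,"ty":0,"tz":0.35,"spin":0,"claw":0.41},{"tx":0,"ty":0,"tz":0.3,"spin":0,"claw":0.41},{"tx":0,"ty":0,"tz":0.2,"spin":0,"claw":0.41},{"tx":0,"ty":0,"tz":0.15,"spin":0,"claw":0.41},{"tx":0,"ty":0,"tz":0.06,"spin":0,"claw":0.41},{"tx":0,"ty":0,"tz":0,"spin":0,"claw":0.41}]'
python3 - <<'E'
from tilt import *
tilt('w15');i=cams.camera_info('wrist');im=cv2.imread('pics/w15.png')[...,::-1]
o=env.get_obs();y=np.radians(o['tool_rot'][2]);p=o['tool_pos'];ex=np.array([np.cos(y),np.sin(y)]);ey=np.array([np.sin(y),-np.cos(y)])
hsv=cv2.cvtColor(np.ascontiguousarray(im),cv2.COLOR_RGB2HSV);m=((hsv[...,0]<22)&(hsv[...,0]>5)&(hsv[...,1]>70)&(hsv[...,2]>60)).astype('uint8');m[235:]=0
n,l,st,ce=cv2.connectedComponentsWithStats(m)
for k in range(1,n):
    if st[k,4]>200:
        d=at('wrist',*ce[k],.1,i)-p[:2];print(st[k],ce[k].round(1),(d@ex).round(4),(d@ey).round(4))
E
```

```text
time_s: 26.42
tool_pos: [0.4018, -0.2154, 0.0969]
tool_rot: [-180.0, -0.0, -58.4]
force: [-0.5, 0.6, -2.1]
grip_width: 0.0514
grasp_force: 6.2
t 26.475 [ 0.402  -0.2155  0.0971] w 0.0515 g 6.2 F [-0.2  0.2 -0.4]
[227   0  30  55 863] [239.5  21.5]
[380   0  28  52 785] [395.7  20.6]
[358 154   9  81 271] [362.  193.8]
[274 156  12  79 276] [279.  194.8]
[363 158  16  77 777] [370.9 196.2]
[261 160  19  75 758] [269.9 197.3]
[ 272    0   88   53 3867] [315.7  22.6] 0.1199 -0.0037
```

```bash
python3 -m pendant '[{"tx":0.04,"ty":0,"tz":0,"spin":0,"claw":0.45},{"tx":0,"ty":0,"tz":0,"spin":0,"claw":0.49},{"tx":0,"ty":0,"tz":0,"spin":0,"claw":0.53},{"tx":0,"ty":0,"tz":0,"spin":0,"claw":0.56},{"tx":0,"ty":0,"tz":0,"spin":0,"claw":0.59},{"tx":0,"ty":0,"tz":0,"spin":0,"claw":0.62},{"tx":0,"ty":0,"tz":0,"spin":0,"claw":0.66},{"tx":0,"ty":0,"tz":0,"spin":0,"claw":0.7},{"tx":0,"ty":0,"tz":0,"spin":0,"claw":0.7},{"tx":0,"ty":0,"tz":0,"spin":0,"claw":0.7}]' 22
```

```text
time_s: 27.72
tool_pos: [0.4028, -0.2171, 0.0968]
tool_rot: [-180.0, -0.0, -58.4]
force: [0.6, 1.5, -1.4]
grip_width: 0.0395
grasp_force: 21.9
```

```bash
python3 -m pendant '[{"tx":0,"ty":0,"tz":-0.05,"spin":0,"claw":0.7},{"tx":0,"ty":0,"tz":-0.12,"spin":0,"claw":0.7},{"tx":0,"ty":0,"tz":-0.2,"spin":0,"claw":0.7},{"tx":0,"ty":0,"tz":-0.25,"spin":0,"claw":0.7},{"tx":0,"ty":0,"tz":-0.25,"spin":0,"claw":0.7},{"tx":0,"ty":0,"tz":-0.15,"spin":0,"claw":0.7},{"tx":0,"ty":0,"tz":0,"spin":0,"claw":0.7}]'
python3 - <<'E'
from tilt import *
tilt('w16');i=cams.camera_info('wrist');im=cv2.imread('pics/w16.png')[...,::-1]
hsv=cv2.cvtColor(np.ascontiguousarray(im),cv2.COLOR_RGB2HSV);m=((hsv[...,0]<22)&(hsv[...,0]>5)&(hsv[...,1]>70)&(hsv[...,2]>60)).astype('uint8');m[235:]=0
n,l,st,ce=cv2.connectedComponentsWithStats(m)
print([(st[k].tolist(),ce[k].round(1)) for k in range(1,n) if st[k,4]>200]); go(.4,-.2,.2)
E
```

```text
time_s: 28.6
tool_pos: [0.4032, -0.2173, 0.1486]
tool_rot: [-180.0, -0.1, -58.4]
force: [-0.4, -0.5, -1.8]
grip_width: 0.0392
grasp_force: 21.9
t 28.65 [ 0.4028 -0.2171  0.1479] w 0.04 g 21.9 F [-0.4 -0.1 -1.1]
[254   0  26  53 721] [263.9  20.9]
[356   0  25  51 665] [370.1  20.6]
[292 157   4  78 130] [293.6 195.5]
[346 157   2  78 142] [346.5 192.8]
[350 157  11  78 788] [354.8 195.9]
[279 159  14  76 767] [285.2 196.9]
[462 180  21  30  75] [471.8 194.6]
[([273, 0, 88, 57, 4183], array([316.9,  24.5]))]
t 28.65 pos [ 0.4028 -0.2171  0.1479] rot [-1.800e+02 -3.000e-02 -5.838e+01] q [  40.   -1.  -15.  116.   -0.   65. -123.] w 0.04 F [-0.4 -0.1 -1.1] g 21.9
total shares tx,ty,tz [-0.32  -0.132 -1.041] spin shares (down tool: -dyaw/4) 0.0
```

```bash
python3 -m pendant '[{"tx":-0.15,"ty":-0.14,"tz":0,"spin":0,"claw":0.7},{"tx":-0.3,"ty":-0.28,"tz":0,"spin":0,"claw":0.7},{"tx":-0.45,"ty":-0.43,"tz":0,"spin":0,"claw":0.7},{"tx":-0.5,"ty":-0.47,"tz":0,"spin":0,"claw":0.7},{"tx":-0.5,"ty":-0.47,"tz":0,"spin":0,"claw":0.7},{"tx":-0.5,"ty":-0.47,"tz":0,"spin":0,"claw":0.7},{"tx":-0.5,"ty":-0.47,"tz":0,"spin":0,"claw":0.7},{"tx":-0.5,"ty":-0.47,"tz":0,"spin":0,"claw":0.7},{"tx":-0.5,"ty":-0.47,"tz":0,"spin":0,"claw":0.7},{"tx":-0.5,"ty":-0.47,"tz":0,"spin":0,"claw":0.7}]'
python3 -m pendant '[{"tx":-0.5,"ty":-0.4,"tz":0,"spin":0,"claw":0.7},{"tx":-0.5,"ty":-0.3,"tz":0,"spin":0,"claw":0.7},{"tx":-0.5,"ty":-0.27,"tz":0,"spin":0,"claw":0.7},{"tx":-0.5,"ty":-0.25,"tz":0,"spin":0,"claw":0.7},{"tx":-0.5,"ty":-0.25,"tz":0,"spin":0,"claw":0.7},{"tx":-0.5,"ty":-0.25,"tz":0,"spin":0,"claw":0.7},{"tx":-0.5,"ty":-0.25,"tz":0,"spin":0,"claw":0.7},{"tx":-0.5,"ty":-0.25,"tz":0,"spin":0,"claw":0.7},{"tx":-0.5,"ty":-0.25,"tz":0,"spin":0,"claw":0.7},{"tx":-0.4,"ty":-0.2,"tz":0,"spin":0,"claw":0.7}]'
python3 - <<'E'
from tilt import *
tilt('w17');go(.446,.413,.148)
E
```

```text
time_s: 29.9
tool_pos: [0.4486, 0.0395, 0.152]
tool_rot: [-179.4, 0.0, -57.8]
force: [0.2, -1.4, -0.7]
grip_width: 0.0396
grasp_force: 21.9
time_s: 31.15
tool_pos: [0.4045, 0.2378, 0.1757]
tool_rot: [-175.2, 3.6, -54.1]
force: [-0.1, 0.3, -1.0]
grip_width: 0.0379
grasp_force: 21.9
t 31.2 [0.4043 0.2391 0.176 ] w 0.0379 g 21.9 F [-0.1  0.7 -1.3]
[259   0  24  52 619] [267.9  21.3]
[353   0  24  51 606] [366.5  21.1]
[282 159  13  76 767] [287.7 197.1]
[295 158   2  53  73] [295.5 184.4]
[348 158  11  77 761] [352.6 196.7]
t 31.2 pos [0.4043 0.2391 0.176 ] rot [-175.17    3.6   -53.99] q [  60.  -17.  -79.  114.  -24.   67. -154.] w 0.0379 F [-0.1  0.7 -1.3] g 21.9
total shares tx,ty,tz [-2.284 -2.651  0.931] spin shares (down tool: -dyaw/4) 0.0
```

```bash
cat > egg.py <<'E'
from h import *
def egg(f):
    im=np.ascontiguousarray(cv2.imread(f'pics/{f}.png')[...,::-1])
    hsv=cv2.cvtColor(im,cv2.COLOR_RGB2HSV);m=((hsv[...,0]<22)&(hsv[...,0]>5)&(hsv[...,1]>70)&(hsv[...,2]>60)).astype('uint8');m[235:]=0
    n,l,st,ce=cv2.connectedComponentsWithStats(m)
    print([(st[k].tolist(),ce[k].round(1)) for k in range(1,n) if st[k,4]>200])
E
python3 -c "
from egg import *;egg('w17')"
python3 -m pendant '[{"tx":0,"ty":0,"tz":0,"spin":-1,"claw":0.7},{"tx":0,"ty":0,"tz":0,"spin":-1,"claw":0.7}]'
python3 -c "
from h import *;go(.4035,.2365,.148,31)"
```

```text
[([274, 0, 87, 49, 3480], array([317.2,  20.6])), ([84, 27, 55, 76, 1372], array([108.8,  68.1])), ([0, 30, 135, 150, 7210], array([ 49.9, 108. ])), ([99, 104, 44, 12, 296], array([118.6, 109.4])), ([310, 174, 34, 61, 559], array([328.5, 206.4]))]
time_s: 31.45
tool_pos: [0.4048, 0.2366, 0.1756]
tool_rot: [-174.8, 2.8, -46.0]
force: [0.3, -1.1, -1.2]
grip_width: 0.0378
grasp_force: 21.9
t 31.45 pos [0.4048 0.2366 0.1756] rot [-174.8     2.78  -46.05] q [  59.  -15.  -79.  114.  -21.   67. -148.] w 0.0378 F [ 0.3 -1.1 -1.2] g 21.9
total shares tx,ty,tz [0.01  0.071 0.547] spin shares (down tool: -dyaw/4) -19.26
```

```bash
python3 -m pendant '[{"tx":0,"ty":0,"tz":0,"spin":-1,"claw":0.7},{"tx":0,"ty":0,"tz":0,"spin":-1,"claw":0.7},{"tx":0,"ty":0,"tz":0,"spin":-1,"claw":0.7},{"tx":0,"ty":0,"tz":0,"spin":-1,"claw":0.7},{"tx":0,"ty":0,"tz":0,"spin":-1,"claw":0.7},{"tx":0,"ty":0,"tz":0,"spin":-1,"claw":0.7},{"tx":0,"ty":0,"tz":0,"spin":-1,"claw":0.7},{"tx":0,"ty":0,"tz":0,"spin":-1,"claw":0.7}]'>/dev/null
python3 -c "
from tilt import *;from egg import egg;go(.4035,.2365,.148,31);tilt('w18');egg('w18')"
```

```text
t 32.45 pos [0.4048 0.2365 0.1755] rot [-174.11   -0.37  -14.21] q [  51.   -9.  -75.  114.  -15.   65. -122.] w 0.038 F [ 0.8  1.1 -1.6] g 21.9
total shares tx,ty,tz [-0.029  0.063  0.546] spin shares (down tool: -dyaw/4) -11.3
t 32.5 [0.4048 0.2365 0.1755] w 0.0376 g 21.9 F [-0.2 -0.4 -2.4]
[214   0  17   9  97] [222.5   3.3]
[259   0  24  52 627] [267.8  21.6]
[353   0  24  52 606] [366.5  21.1]
[348 158  12  77 784] [352.7 196.4]
[282 160  13  75 766] [287.6 197.9]
[344 161   2  74  93] [344.7 195.6]
[295 174   3  61  82] [296.  200.8]
[([274, 0, 87, 49, 3439], array([317.3,  20.6])), ([299, 193, 44, 25, 417], array([320. , 204.9])), ([240, 216, 44, 19, 322], array([265.3, 226.6]))]
```

```bash
python3 -m pendant '[{"tx":0,"ty":0,"tz":0,"spin":-1,"claw":0.7},{"tx":0,"ty":0,"tz":0,"spin":-1,"claw":0.7},{"tx":0,"ty":0,"tz":0,"spin":-1,"claw":0.7},{"tx":0,"ty":0,"tz":0,"spin":-1,"claw":0.7},{"tx":0,"ty":0,"tz":0,"spin":-1,"claw":0.7},{"tx":0,"ty":0,"tz":0,"spin":-1,"claw":0.7},{"tx":0,"ty":0,"tz":0,"spin":-1,"claw":0.7},{"tx":0,"ty":0,"tz":0,"spin":-1,"claw":0.7},{"tx":0,"ty":0,"tz":0,"spin":-1,"claw":0.7},{"tx":0,"ty":0,"tz":0,"spin":-1,"claw":0.7}]'>/dev/null
python3 -m pendant '[{"tx":0,"ty":0,"tz":0,"spin":-1,"claw":0.7},{"tx":0,"ty":0,"tz":0,"spin":0,"claw":0.7},{"tx":0,"ty":0,"tz":0,"spin":0,"claw":0.7}]'
python3 - <<'E'
from tilt import *
from egg import egg
from scipy.spatial.transform import Rotation as Ro
go(.4035,.2365,.148,31);tilt('w19');egg('w19')
o=env.get_obs();R=Ro.from_euler('xyz',o['tool_rot'],degrees=True).as_matrix();m=o['tool_pos']+R@[.130,0,.006];print('mouth',m.round(4))
t=cams.read_camera('top');cv2.imwrite('pics/t19.png',t[:,:,::-1]);s=cams.read_camera('scene');cv2.imwrite('pics/s19.png',s[:,:,::-1])
for n,im in(('top',t),('scene',s)):
    hsv=cv2.cvtColor(im,cv2.COLOR_RGB2HSV);k=((hsv[...,0]<22)&(hsv[...,0]>5)&(hsv[...,1]>70)&(hsv[...,2]>60)).astype('uint8')
    c,l,st,ce=cv2.connectedComponentsWithStats(k);q=proj(n,m)
    for j in range(1,c):
        if st[j,4]>25 and np.hypot(*(ce[j]-q))<60: print(n,q,st[j],ce[j].round(1),'xy',at(n,*ce[j],m[2]))
print('bowl px',proj('top',(.514,.303,.051)),proj('scene',(.514,.303,.051)))
E
```

```text
time_s: 34.12
tool_pos: [0.4048, 0.2367, 0.1755]
tool_rot: [-176.0, -4.3, 29.5]
force: [0.5, 0.2, -1.7]
grip_width: 0.0377
grasp_force: 21.9
t 34.125 pos [0.4048 0.2367 0.1755] rot [-176.     -4.34   29.46] q [ 43.  -6. -68. 114. -11.  64. -82.] w 0.0377 F [ 0.5  0.2 -1.7] g 21.9
total shares tx,ty,tz [-0.065  0.029  0.546] spin shares (down tool: -dyaw/4) -0.39
t 34.175 [0.4048 0.2367 0.1755] w 0.0378 g 21.9 F [-0.6  0.8 -1.4]
[258   0  25  54 646] [267.9  21.9]
[353   0  24  51 609] [366.3  20.7]
[ 433    0  102   66 5473] [482.3  28.5]
[282 159  13  76 752] [287.4 197.7]
[348 158  11  77 758] [352.6 196.8]
[295 177   4  58  69] [296.2 205.9]
[  93  191   68   44 1337] [129.1 219. ]
[([273, 0, 88, 49, 3377], array([316.7,  20.2])), ([123, 129, 160, 66, 2505], array([180.4, 157.2])), ([298, 191, 45, 27, 397], array([319.9, 204.2]))]
mouth [0.5178 0.3011 0.1794]
top [197.6 203.4] [189 197  16  15 171] [196.6 203.8] xy [0.5168 0.3038]
scene [259.8 286.4] [249 276  18  16 225] [258.  284.1] xy [0.5246 0.2977]
bowl px [209.1 205.9] [264.9 316.9]
```

```bash
python3 -c "
from cell import env;print(env.sign_off())"
```

```text
the job is handed in; nothing more can be done
None
```

The job is handed in at about 34 s, with no verdict returned: the lid was left open, and the front egg is held in the tongs about 5 mm off the bowl's axis, its lower end roughly 100 mm above the rim. On the first try the tongs tipped and dropped onto the worktop (no egg in them), so I regripped them; I did not recheck the back eggs, salt or mug at the end.

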